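# Carton on the photo plinth, release held half pressed

### The job

The small product carton is to be photographed for the catalogue. Stand it upright, centred and square on the narrow raised plinth in front of the camera (its long side along the plinth's long side), let go of it, then press the sprung paddle of the camera release with the fingertips to half of its travel, pointer level with the middle rib, so that the camera focuses; finish while still holding it there. Never push the paddle right down, which would take the picture, and leave everything else on the desk where it is.

Things in the scene. Friction and masses are not known exactly. Their poses are not given: they have to be found in the camera images.
- carton: small white product carton with a red band, a solid box 62 (x) x 88 (y) x 45 (z) mm, 0.09 to 0.18 kg; origin at the centre of its underside. Starts upright on the desk, its x and y horizontal.
- photo_stage: photo stage, fixed: light wooden board 250 x 90 mm, 10 mm thick, with a white plinth and, on a column, a compact black camera. Origin on the desk straight below the plinth's centre; x points from the plinth to the camera. The board spans x = -55 to +195 mm; the lens begins at x = 127 mm, the camera's top is 113 mm above the desk.
- plinth_top (a point): centre of the plinth's flat top, 60 mm above the desk. The top is 40 mm (x) by 70 mm (y), so the carton overhangs it all round; axes as photo_stage: the carton's long side (its y) belongs along this y, either way round.
- release: camera release: grey box 125 (x) x 85 (y) mm, fixed, with a black sprung paddle 44 mm wide. Origin on the desk; x points from the paddle's free end to its hinge (x = 60, z = 26 mm). Beside the free end, at x = -27, y = 29 to 45 mm, stands a white scale 70 mm high: its dark ribs are level with the paddle's steel pointer at rest (top), half (middle, longest) and full travel (bottom).
- release_paddle (a joint): angle the paddle is pressed, rad: 0 at rest (free end up), 0.175 half travel, 0.35 right down, where the picture is taken (0.30 and up counts). A spring always lifts it back; pushing down at release_pad takes about 2.8 N to start, 4.8 N at half travel, 6.8 N right down, with no click between.
- release_pad (a point): centre of the ribbed rubber pad (36 mm along the paddle, 38 mm wide) on top of the paddle near its free end, 78 mm from the hinge: the place to push down. At rest 57 mm above the desk; 44 mm at half travel; 31 mm right down. Its frame tilts with the paddle.
- highlighter: bystander: highlighter, 21 x 118 x 22 mm, lying; origin at the centre of its underside. To be left alone.
- eraser: bystander: eraser, 19 x 42 x 12 mm; origin at the centre of its underside. To be left alone.
- usb_stick: bystander: black USB stick, 18 x 53 x 9 mm; origin at the centre of its underside. To be left alone.
- glue_stick: bystander: glue stick standing upright, 28 mm across, 92 mm high; origin at the centre of its underside. To be left alone.
- mug: bystander: striped mug, 86 mm across, 90 mm high; origin at the centre of its underside. To be left alone.
Mind the look-alikes: they are no part of the job. Of the things that look like the carton, take the one that is nearest to the robot's base at the start.

How it is judged:
By the outcome, as a careful person would: the job done as asked, in the order asked, and still so for the second after the job is handed in, while the arm keeps its last pose, push and grip.
It also fails if it takes over 50 s, if anything falls off the work surface, if the arm or the gripper's body presses on something with over 40 N, if the wrist force passes 120 N, or if a joint passes its speed limit or range.

### The arm

A 6-joint arm with a two-finger parallel gripper is mounted at the origin on a cart in front of the work surface, level with it; the furniture and walls round the work are solid. World frame = base frame: x ahead of the robot, y to its left, z up, the work surface at z = 0. Lengths are in m, angles in rad, forces in N, time in s.
With the tool pointing down it reaches from about 0.225 to 0.875 m from the base axis. Payload 3.4 kg.
Tool frame: the origin (TCP) lies at the very end of the fingers, on their centre line; the grasp point (between the pads) lies behind it (manip.grasp_offset is the z of the grasp point in the tool frame, in m); z points along the fingers, y is the line along which they close (so a half turn about z gives the same grasp; the last joint's range is limited). The gripper opens to 85 mm and grips with 20 to 120 N. Pads are 22 mm wide; open, the fingers measure 114 mm over their backs; the gripper's body (76 mm by 85 mm) begins 54 mm behind the grasp point. The pads swing forward as they close: fully open they stand 13 mm farther back than shut.
Start: joints at [1.028, 0.276, 1.505, -0, 1.361, -0.121], TCP at [0.235, 0.525, 0.21] pointing down, gripper open.
Joint ranges: [-2.89, 2.89], [-0.75, 2.08], [0.22, 2.7], [-1.18, 4.32], [0.11, 2.71], [-2.7, 2.7]. Speed limits (rad/s): [2.57, 2.57, 3.14, 3.14, 3.14, 3.14].

### API

Orientations are given as a unit quaternion [w, x, y, z].
In Python, from rig import manip gives the robot as it stands.
- The arm moves only by the shell command python3 -m pendant 'ROWS' [FORCE]. ROWS is JSON, a list of rows, each an object of numbers: "dx", "dy", "dz": the shift along the tool's x, y, z in m; "rx", "ry", "rz": the turn, a rotation vector about the tool's x, y, z in degrees; "hand": the finger opening in m, from 0 to 0.0854. In form: [{"dx": .., "dy": .., "dz": .., "rx": .., "ry": .., "rz": .., "hand": ..}, ...]. A call has 1 to 12 rows; each row shifts and turns the commanded pose from where the row before left it, along the tool's axes as they then stand; what a row does not reach is not made up. A row lasts 1/12 s, in which the tool goes at most 41.7 mm and 7.16 degrees, less where a joint would pass 70% of its speed; a pose out of reach is approached as far as the arm can. A call is refused whole if a number of a shift passes 0.0417 or a number of a turn 7.16, either way. A call with a gripper value outside its range is refused whole. The fingers move at their own pace and stop on an object; FORCE is the grip in N (left out, the last holds). Time passes only in rows, so rows that do not move let the fingers close. It gives the time, the measured TCP pose, the force, the opening and the grip force at its end, in the units of the state.
- manip.get_state(): the state, without advancing time (a new reading comes with each control period).
- manip.get_image(name): name is "side" or "top" or "wrist"; returns a dict with "frame" (420x560x3 uint8, red, green, blue), "fx", "fy", "cx", "cy" (pixels), "distortion" ([k1, k2, p1, p2, k3] as OpenCV has them; the pictures are not rectified), "position" and "attitude" of the camera in the world; the wrist camera has in their place "mount" (4x4, takes a point from camera to tool coordinates, whose origin is the TCP and whose axes are the flange's). Camera axes: x right, y up, looking along -z (the intrinsics and any distortion apply to the point x, -y, -z); pixel columns grow to the right and rows downward; lengths in m; the calibration is good to about 2 mm. A picture is of the moment at which its call begins: read the wrist's pose just before it. There is no depth.
- manip.sign_off(): hands the job in; it is judged then, once.
The state is a dict: "clock": time; "qpos": joint angles; "qd": joint speeds; "effort": joint torques, N m; "position": TCP position; "ee_rot": TCP orientation; "contact_force": force on the tool from outside, world axes, zero at the start; "moment": the same for the moment, N m; "width": finger opening in m; "gripper_force": force on a finger pad.
Only numpy, scipy, OpenCV 4.12 (cv2) and the standard library are available. Lean on these libraries where they do the work, as an engineer would, in place of code of your own. Each camera call takes 0.05 s, during which the arm holds its last target. There are 200 camera calls.

## Working session

There is one attempt and no reset: what is moved stays moved. The work goes in short steps, Python scripts to look and compute and a shell command to move; the robot and the scene stay as the last step left them, time stands still between calls to the robot, and variables do not carry over. Pictures are saved under pics/ and viewed, at most 10 in all, crops included, and the job is handed in when it is done.

```bash
ls; mkdir -p pics; cat > h.py <<'E'
import numpy as np, cv2
from rig import manip
from scipy.spatial.transform import Rotation as R
def rot(q): q=np.asarray(q,float); return R.from_quat([q[1],q[2],q[3],q[0]]).as_matrix() if q.shape==(4,) else q
def grab(n):
    s=manip.get_state(); im=manip.get_image(n)
    if n=="wrist":
        T=np.eye(4); T[:3,:3]=rot(s["ee_rot"]); T[:3,3]=s["position"]; T=T@np.array(im["mount"]); im["P"],im["A"]=T[:3,3],T[:3,:3]
    else: im["P"],im["A"]=np.array(im["position"]),rot(im["attitude"])
    im["K"]=np.array([[im["fx"],0,im["cx"]],[0,im["fy"],im["cy"]],[0,0,1.]]); im["D"]=np.array(im["distortion"],float)
    return im
def save(im,f,crop=None,sc=1):
    a=im["frame"][...,::-1]
    if crop: a=a[crop[1]:crop[3],crop[0]:crop[2]]
    cv2.imwrite("pics/"+f,cv2.resize(a,None,fx=sc,fy=sc,interpolation=cv2.INTER_CUBIC))
def ray(im,px):
    p=cv2.undistortPoints(np.array(px,float).reshape(-1,1,2),im["K"],im["D"]).reshape(-1,2)
    return np.c_[p[:,0],-p[:,1],-np.ones(len(p))]@im["A"].T
def onz(im,px,z):
    d=ray(im,px); return im["P"]+d*((z-im["P"][2])/d[:,2])[:,None]
def proj(im,X):
    c=(np.asarray(X,float).reshape(-1,3)-im["P"])@im["A"]; c=c*[1,-1,-1]
    return cv2.projectPoints(c,np.zeros(3),np.zeros(3),im["K"],im["D"])[0].reshape(-1,2)
E
python3 - <<'E'
from h import *
import pickle
s=manip.get_state(); print(s["position"],s["ee_rot"],manip.grasp_offset,s["width"])
I={n:grab(n) for n in("top","side","wrist")}
for n in I: print(n,I[n]["P"],I[n]["fx"],I[n]["A"].round(2).tolist())
pickle.dump(I,open("i0.pkl","wb"))
save(I["top"],"top0.png",sc=1.42); save(I["side"],"side0.png",sc=1.42)
E
```

```text
pics
[0.23509579 0.52410732 0.209229  ] [-3.12699237e-04  2.09342848e-01  9.77841859e-01 -8.78950105e-04] -0.0187 0.0856795929875526
top [0.53427216 0.02099857 1.1287854 ] 389.52147922573437 [[0.01, 1.0, -0.04], [-1.0, 0.01, 0.01], [0.01, 0.04, 1.0]]
side [ 0.53604685 -1.03224804  0.91733332] 409.5899798693087 [[1.0, -0.0, -0.03], [-0.03, 0.62, -0.78], [0.02, 0.78, 0.62]]
wrist [0.1715046  0.55284817 0.37336142] 291.595852833051 [[0.41, -0.88, -0.25], [0.91, 0.39, 0.11], [-0.0, -0.27, 0.96]]
```

View pics/top0.png

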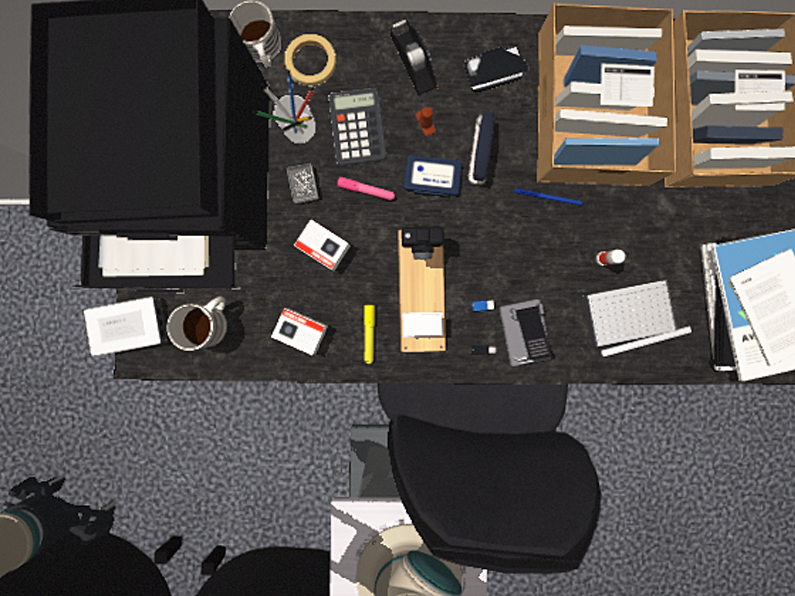

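View pics/side0.png

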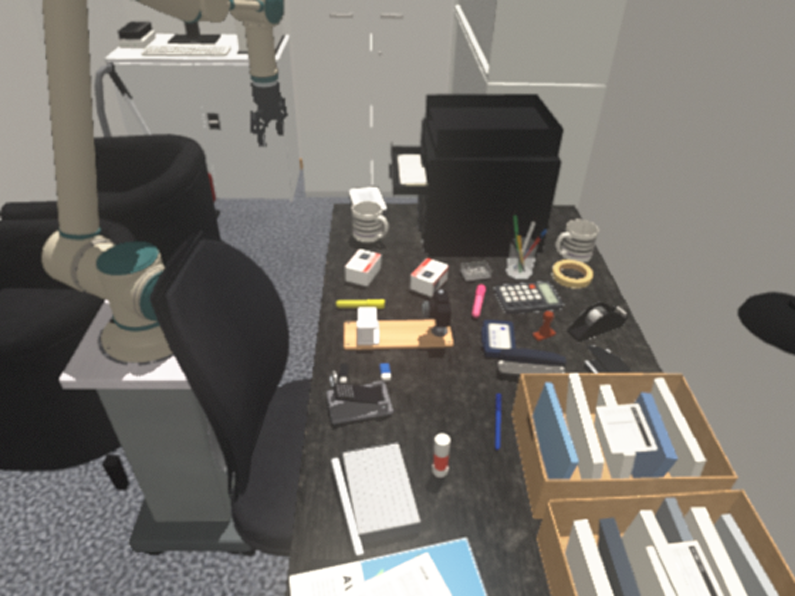

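The top view shows these carton candidates (view pixels): the red-banded white box at (299,330), another at (322,245), and a plain white box with no band at (122,325). The first is nearest the base at about (400,560), so I'll check it in a close crop, along with the release at (525,330) and the plinth at (423,325).

```bash
python3 - <<'E'
from h import *
import pickle
I=pickle.load(open("i0.pkl","rb")); t=I["top"]; f=t["frame"][...,::-1]
a=[cv2.resize(f[y:y+120,x:x+90],(400,533),interpolation=cv2.INTER_CUBIC) for x,y in((180,145),(310,150))]
# contours
print(onz(t,[[299/1.42,330/1.42],[322/1.42,245/1.42]],.045).round(3).tolist())
b=f[150:265,260:400]
cv2.imwrite("pics/c1.png",np.hstack([cv2.resize(f[150:262,183:253],(350,560),interpolation=cv2.INTER_CUBIC),cv2.resize(f[200:262,345:395],(450,560),interpolation=cv2.INTER_CUBIC)]))
E
```

```text
[[0.497, 0.22, 0.045], [0.664, 0.177, 0.045]]
```

View pics/c1.png

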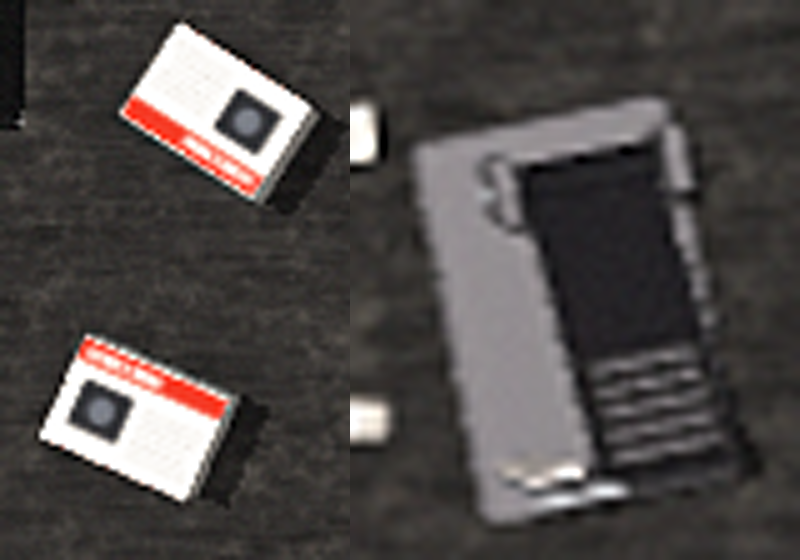

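The left panel shows the chosen carton (lower) centred at crop (140,420), raw pixel about (211,234), about 0.54 m from the base. The other one is about 0.69 m away. The right panel shows the release with its ribbed pad at (660,405) and the hinge end up, which is +x.

```bash
python3 - <<'E'
from h import *
import pickle
I=pickle.load(open("i0.pkl","rb")); t=I["top"]; f=t["frame"]; hsv=cv2.cvtColor(f,cv2.COLOR_RGB2HSV)
def big(m,box):
    k=np.zeros(m.shape,np.uint8);x0,y0,x1,y1=box;k[y0:y1,x0:x1]=m[y0:y1,x0:x1]
    c=max(cv2.findContours(k,0,2)[0],key=cv2.contourArea); return c
def rect(m,box,z,name):
    c=big(m,box); p=onz(t,c.reshape(-1,2),z)[:,:2]
    (cx,cy),(w,h),a=cv2.minAreaRect((p*1000).astype(np.float32)); print(name,round(cx,1),round(cy,1),round(w,1),round(h,1),round(a,1))
v=hsv[...,2];s=hsv[...,1]
white=((v>170)).astype(np.uint8)
white=cv2.morphologyEx(white,cv2.MORPH_CLOSE,np.ones((9,9)))
rect(white,(183,205,235,262),.045,"carton")
rect(((v>200)&(s<25)).astype(np.uint8),(275,205,320,250),.060,"plinth")
wood=cv2.morphologyEx(((s>60)&(v>120)).astype(np.uint8),cv2.MORPH_CLOSE,np.ones((3,3)))
rect(wood,(270,150,320,262),.010,"board(wood)")
rect((v>60).astype(np.uint8),(350,205,395,262),.02,"release")
for n,px in {"padTL":(345+595/9,200+360/9),"padTR":(345+690/9,200+345/9),"padBL":(345+610/9,200+465/9),"padBR":(345+730/9,200+450/9),}.items(): print(n,onz(t,[px],.057).round(4))
E
```

```text
carton 495.1 222.0 88.6 62.7 66.9
plinth 510.7 -21.3 46.5 74.1 0.6
board(wood) 579.1 -19.8 246.4 90.5 1.9
release 500.1 -223.9 98.9 157.5 88.9
padTL [[ 0.4818 -0.3365  0.057 ]]
padTR [[ 0.4866 -0.3662  0.057 ]]
padBL [[ 0.4496 -0.3413  0.057 ]]
padBR [[ 0.4544 -0.3788  0.057 ]]
```

```bash
python3 -m pendant '[{"dx":-0.0361,"dy":-0.0169},{"dx":-0.0361,"dy":-0.0169},{"dx":-0.0361,"dy":-0.0169},{"dx":-0.0361,"dy":-0.0169},{"dx":-0.0361,"dy":-0.0169},{"dx":-0.0361,"dy":-0.0169},{"dx":-0.0361,"dy":-0.0169},{"dx":-0.0361,"dy":-0.0169},{"dx":-0.0361,"dy":-0.0169},{"dx":-0.0361,"dy":-0.0169}]'
python3 -m pendant '[{"rz":7.1,"dz":0.005},{"rz":7.1,"dz":0.005},{"rz":7.1,"dz":0.005},{"rz":7.1,"dz":0.005},{"rz":7.1,"dz":0.005},{"rz":7.1,"dz":0.005},{"rz":7.1,"dz":0.005},{"rz":7.1,"dz":0.005},{"rz":7.1,"dz":0.005},{"rz":7.1,"dz":0.005},{"rz":7.1,"dz":0.005},{"rz":7.1,"dz":0.005}]'
python3 - <<'E'
from h import *
import pickle
w=grab("wrist"); pickle.dump(w,open("w1.pkl","wb")); save(w,"w1.png",sc=1.42)
s=manip.get_state();r=rot(s["ee_rot"]);print(s["position"],"y ang",np.degrees(np.arctan2(r[1,1],r[0,1])),s["clock"])
E
```

```text
[0.23523105 0.52430674 0.20956852] y ang 65.83382070492249 0.2invalid input
invalid input
```

View pics/w1.png

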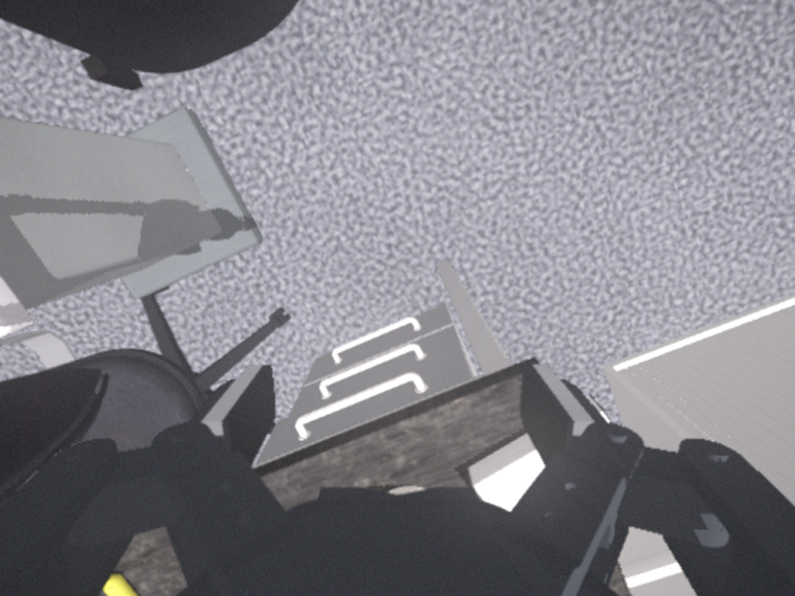

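All keys are needed in each row. In the wrist view the fingers hide the lower half, so the carton is best seen on the tool's +x side. I'll stop 70 mm short along that axis.

```bash
python3 -m pendant '[{"dx":-0.033,"dy":-0.0217,"dz":0,"rx":0,"ry":0,"rz":0,"hand":0.085},{"dx":-0.033,"dy":-0.0217,"dz":0,"rx":0,"ry":0,"rz":0,"hand":0.085},{"dx":-0.033,"dy":-0.0217,"dz":0,"rx":0,"ry":0,"rz":0,"hand":0.085},{"dx":-0.033,"dy":-0.0217,"dz":0,"rx":0,"ry":0,"rz":0,"hand":0.085},{"dx":-0.033,"dy":-0.0217,"dz":0,"rx":0,"ry":0,"rz":0,"hand":0.085},{"dx":-0.033,"dy":-0.0217,"dz":0,"rx":0,"ry":0,"rz":0,"hand":0.085},{"dx":-0.033,"dy":-0.0217,"dz":0,"rx":0,"ry":0,"rz":0,"hand":0.085},{"dx":-0.033,"dy":-0.0217,"dz":0,"rx":0,"ry":0,"rz":0,"hand":0.085},{"dx":-0.033,"dy":-0.0217,"dz":0,"rx":0,"ry":0,"rz":0,"hand":0.085},{"dx":-0.033,"dy":-0.0217,"dz":0,"rx":0,"ry":0,"rz":0,"hand":0.085},{"dx":-0.033,"dy":-0.0217,"dz":0,"rx":0,"ry":0,"rz":0,"hand":0.085}]'
python3 -m pendant '[{"dx":0,"dy":0,"dz":0,"rx":0,"ry":0,"rz":7.1,"hand":0.085},{"dx":0,"dy":0,"dz":0,"rx":0,"ry":0,"rz":7.1,"hand":0.085},{"dx":0,"dy":0,"dz":0,"rx":0,"ry":0,"rz":7.1,"hand":0.085},{"dx":0,"dy":0,"dz":0,"rx":0,"ry":0,"rz":7.1,"hand":0.085},{"dx":0,"dy":0,"dz":0,"rx":0,"ry":0,"rz":7.1,"hand":0.085},{"dx":0,"dy":0,"dz":0,"rx":0,"ry":0,"rz":7.1,"hand":0.085},{"dx":0,"dy":0,"dz":0,"rx":0,"ry":0,"rz":7.1,"hand":0.085},{"dx":0,"dy":0,"dz":0,"rx":0,"ry":0,"rz":7.1,"hand":0.085},{"dx":0,"dy":0,"dz":0,"rx":0,"ry":0,"rz":7.1,"hand":0.085},{"dx":0,"dy":0,"dz":0,"rx":0,"ry":0,"rz":7.1,"hand":0.085},{"dx":0,"dy":0,"dz":0,"rx":0,"ry":0,"rz":7.1,"hand":0.085},{"dx":0,"dy":0,"dz":0,"rx":0,"ry":0,"rz":7.1,"hand":0.085}]'
cat >> h.py <<'E'
def tool():
    s=manip.get_state();r=rot(s["ee_rot"]);a=np.degrees(np.arctan2(r[1,1],r[0,1]))
    print("tcp",np.round(s["position"],4),"yang %.2f"%a,"tilt",r[:2,2].round(4),"t %.2f"%s["clock"],"w %.4f"%s["width"],"F",np.round(s["contact_force"],1)); return s,r,a
E
python3 - <<'E'
from h import *
import pickle
tool()
w=grab("wrist"); pickle.dump(w,open("w1.pkl","wb")); save(w,"w2.png",sc=1.42)
hsv=cv2.cvtColor(w["frame"],cv2.COLOR_RGB2HSV);v=hsv[...,2];s=hsv[...,1]
m=cv2.morphologyEx(((v>150)).astype(np.uint8),cv2.MORPH_OPEN,np.ones((3,3)))
for c in cv2.findContours(m,0,2)[0]:
    if cv2.contourArea(c)>1000:
        p=onz(w,c.reshape(-1,2),.045)[:,:2]; print(cv2.boundingRect(c),cv2.minAreaRect((p*1000).astype(np.float32)))
E
```

```text
clock: 1.12
position: [0.4694, 0.1564, 0.2101]
ee_rot: [0.0, 0.209, 0.978, 0.0]
contact_force: [0.3, 0.7, -0.2]
width: 0.0848
gripper_force: 0.0
clock: 2.12
position: [0.4687, 0.1582, 0.2099]
ee_rot: [-0.0, 0.818, 0.576, -0.0]
contact_force: [0.2, 0.5, -0.0]
width: 0.0849
gripper_force: 0.0
tcp [0.4687 0.1582 0.2099] yang -19.72 tilt [-0.0004 -0.    ] t 2.12 w 0.0849 F [ 0.2  0.5 -0. ]
(330, 255, 52, 86) ((509.2386779785156, -12.303627014160156), (119.65630340576172, 54.43026351928711), 84.33238220214844)
(0, 255, 99, 92) ((125.67101287841797, 124.48686981201172), (138.2660675048828, 91.37298583984375), 0.24780689179897308)
(372, 216, 116, 80) ((615.268798828125, 6.456108093261719), (134.52012634277344, 82.00312042236328), 1.9160462617874146)
(272, 209, 87, 39) ((490.1998596191406, 97.8121337890625), (108.53007507324219, 19.124935150146484), 0.1564391553401947)
(535, 91, 25, 102) ((759.5003662109375, 106.24649810791016), (107.3379898071289, 17.542451858520508), 75.28228759765625)
(253, 80, 62, 89) ((494.4496765136719, 222.61798095703125), (88.470947265625, 62.786441802978516), 66.64934539794922)
(407, 56, 86, 99) ((662.4779663085938, 182.67123413085938), (88.59394073486328, 71.52392578125), 57.845035552978516)
```

View pics/w2.png

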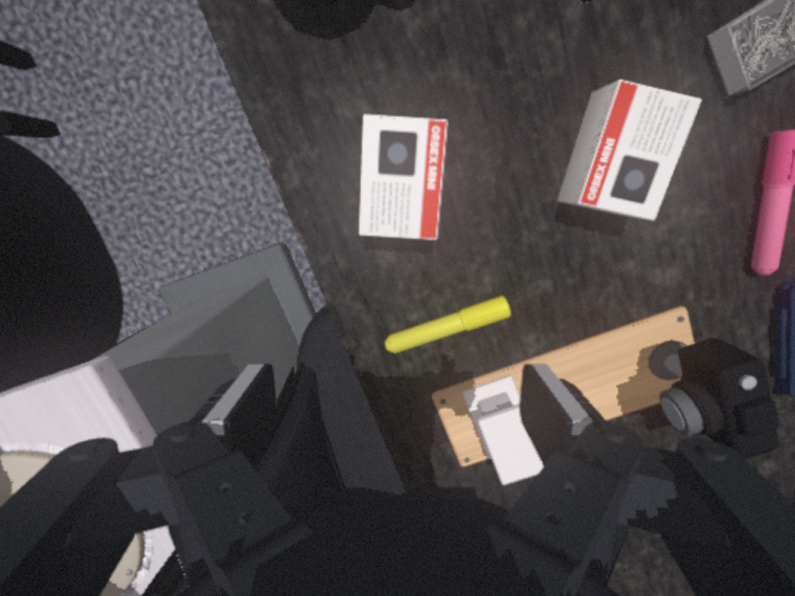

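The wrist view shows the carton at view pixel (403,178). Its measured pose is (0.4945, 0.2226) with the long axis at 66.65°, which agrees with the top view. Next I'll move over it and descend.

```bash
python3 -m pendant '[{"dx":0,"dy":0,"dz":0,"rx":0,"ry":0,"rz":3.6,"hand":0.085},{"dx":0.0347,"dy":-0.0009,"dz":0,"rx":0,"ry":0,"rz":0,"hand":0.085},{"dx":0.0346,"dy":-0.0009,"dz":0.01,"rx":0,"ry":0,"rz":0,"hand":0.085},{"dx":0,"dy":0,"dz":0.033,"rx":0,"ry":0,"rz":0,"hand":0.085},{"dx":0,"dy":0,"dz":0.033,"rx":0,"ry":0,"rz":0,"hand":0.085},{"dx":0,"dy":0,"dz":0.033,"rx":0,"ry":0,"rz":0,"hand":0.085},{"dx":0,"dy":0,"dz":0.02,"rx":0,"ry":0,"rz":0,"hand":0.085},{"dx":0,"dy":0,"dz":0,"rx":0,"ry":0,"rz":0,"hand":0.085},{"dx":0,"dy":0,"dz":0,"rx":0,"ry":0,"rz":0,"hand":0.085}]' >/dev/null
python3 - <<'E'
from h import *
s,r,a=tool()
d=np.r_[.4945,.2226,.012]-s["position"]; print(d@r,a+23.35)
E
```

```text
tcp [0.4936 0.2226 0.0804] yang -22.88 tilt [-0.0024 -0.0007] t 2.92 w 0.0848 F [ 0.2 -0.1 -0.2]
[0.00045995 0.00093018 0.06836776] 0.47192903892762317
```

```bash
python3 -m pendant '[{"dx":0.0004,"dy":0.0008,"dz":0.02,"rx":0,"ry":0,"rz":0.5,"hand":0.085},{"dx":0,"dy":0,"dz":0.02,"rx":0,"ry":0,"rz":0,"hand":0.085},{"dx":0,"dy":0,"dz":0.018,"rx":0,"ry":0,"rz":0,"hand":0.085},{"dx":0,"dy":0,"dz":0.01,"rx":0,"ry":0,"rz":0,"hand":0.085},{"dx":0,"dy":0,"dz":0,"rx":0,"ry":0,"rz":0,"hand":0.055},{"dx":0,"dy":0,"dz":0,"rx":0,"ry":0,"rz":0,"hand":0.055},{"dx":0,"dy":0,"dz":0,"rx":0,"ry":0,"rz":0,"hand":0.055},{"dx":0,"dy":0,"dz":0,"rx":0,"ry":0,"rz":0,"hand":0.055},{"dx":0,"dy":0,"dz":0,"rx":0,"ry":0,"rz":0,"hand":0.055},{"dx":0,"dy":0,"dz":0,"rx":0,"ry":0,"rz":0,"hand":0.055},{"dx":0,"dy":0,"dz":0,"rx":0,"ry":0,"rz":0,"hand":0.055}]' 35
python3 - <<'E'
from h import *
tool()
E
```

```text
clock: 3.83
position: [0.4968, 0.2233, 0.0148]
ee_rot: [0.001, 0.836, 0.549, 0.002]
contact_force: [1.3, 0.1, 6.9]
width: 0.0607
gripper_force: 38.7
tcp [0.4968 0.2233 0.0148] yang -23.46 tilt [0.0036 0.0012] t 3.83 w 0.0607 F [1.3 0.1 6.9]
```

```bash
python3 -m pendant '[{"dx":0,"dy":0,"dz":-0.01,"rx":0,"ry":0,"rz":0,"hand":0.055},{"dx":0,"dy":0,"dz":-0.025,"rx":0,"ry":0,"rz":0,"hand":0.055},{"dx":0,"dy":0,"dz":-0.038,"rx":0,"ry":0,"rz":-5,"hand":0.055},{"dx":0,"dy":0,"dz":-0.038,"rx":0,"ry":0,"rz":-6,"hand":0.055},{"dx":0,"dy":0,"dz":-0.038,"rx":0,"ry":0,"rz":-7,"hand":0.055},{"dx":0,"dy":0,"dz":-0.036,"rx":0,"ry":0,"rz":-6.8,"hand":0.055}]'
python3 -m pendant '[{"dx":-0.025,"dy":0,"dz":0,"rx":0,"ry":0,"rz":0,"hand":0.055},{"dx":-0.035,"dy":0.001,"dz":0,"rx":0,"ry":0,"rz":0,"hand":0.055},{"dx":-0.04,"dy":0.001,"dz":0,"rx":0,"ry":0,"rz":0,"hand":0.055},{"dx":-0.04,"dy":0.001,"dz":0,"rx":0,"ry":0,"rz":0,"hand":0.055},{"dx":-0.04,"dy":0.001,"dz":0,"rx":0,"ry":0,"rz":0,"hand":0.055},{"dx":-0.04,"dy":0.001,"dz":0,"rx":0,"ry":0,"rz":0,"hand":0.055},{"dx":-0.04,"dy":0,"dz":0,"rx":0,"ry":0,"rz":0,"hand":0.055},{"dx":-0.04,"dy":0,"dz":0,"rx":0,"ry":0,"rz":0,"hand":0.055},{"dx":-0.035,"dy":0,"dz":0,"rx":0,"ry":0,"rz":0,"hand":0.055},{"dx":-0.018,"dy":0,"dz":0,"rx":0,"ry":0,"rz":0,"hand":0.055},{"dx":0,"dy":0,"dz":0,"rx":0,"ry":0,"rz":0,"hand":0.055}]' >/dev/null
python3 - <<'E'
from h import *
import pickle
tool()
w=grab("wrist"); pickle.dump(w,open("w2.pkl","wb")); save(w,"w3.png",sc=1.42)
t=grab("top"); pickle.dump(t,open("t2.pkl","wb"))
hsv=cv2.cvtColor(w["frame"],cv2.COLOR_RGB2HSV);v=hsv[...,2];s=hsv[...,1]
m=((v>150)&(s<40)).astype(np.uint8)
for c in cv2.findContours(m,0,2)[0]:
    if cv2.contourArea(c)>500:
        p=onz(w,c.reshape(-1,2),.06)[:,:2]; print(cv2.boundingRect(c),cv2.minAreaRect((p*1000).astype(np.float32)))
E
```

```text
clock: 4.33
position: [0.4946, 0.2227, 0.2008]
ee_rot: [0.0, 0.697, 0.717, 0.0]
contact_force: [0.2, 0.7, -0.0]
width: 0.0605
gripper_force: 38.4
tcp [ 0.5083 -0.1342  0.1984] yang 1.08 tilt [ 0.0002 -0.0024] t 5.25 w 0.0605 F [ 0.6  0.6 -2.8]
(214, 172, 133, 123) ((508.87957763671875, -182.89561462402344), (140.0394744873047, 143.94219970703125), 1.1270020008087158)
(527, 65, 33, 81) ((761.0401611328125, -46.82484817504883), (29.92270278930664, 76.24163055419922), 16.254005432128906)
(260, 39, 47, 85) ((509.4429931640625, -25.25356674194336), (43.069801330566406, 74.7235107421875), 2.5756142139434814)
```

View pics/w3.png

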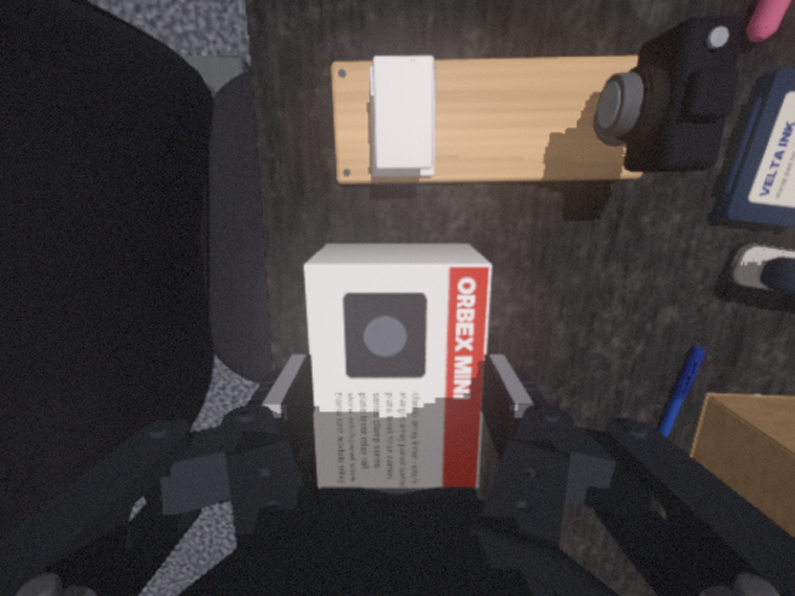

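The view shows the carton held straight, with top-face corners near (305,265), (490,266), (477,487) and (318,487). The plinth top spans about (374,56) to (434,170), and the board about (333,62) to (640,182). I'll refine these edges with profiles.

```bash
python3 - <<'E'
from h import *
import pickle
w=pickle.load(open("w2.pkl","rb")); g=cv2.cvtColor(w["frame"],cv2.COLOR_RGB2GRAY)
print("row across plinth y=80",g[80,228:312].tolist()); print("row95",g[95,255:312].tolist()); print("col 285",g[30:135,285].tolist()); print("col 270",g[30:135,270].tolist())
print("carton col 270",g[165:195,270].tolist(),"col 320",g[165:195,318].tolist(), "near col 270",g[330:352,270].tolist())
print("board col 240..",g[30:135,330].tolist())
E
```

```text
row across plinth y=80 [63, 68, 68, 69, 67, 69, 95, 152, 168, 181, 184, 182, 185, 185, 185, 185, 183, 184, 184, 185, 183, 184, 185, 184, 185, 186, 186, 186, 185, 185, 182, 141, 123, 132, 141, 151, 196, 221, 226, 226, 226, 227, 226, 228, 226, 227, 227, 227, 227, 227, 229, 228, 228, 228, 227, 227, 227, 227, 227, 228, 229, 228, 229, 229, 228, 229, 228, 228, 228, 228, 228, 228, 228, 229, 228, 221, 209, 209, 194, 185, 187, 187, 186, 186]
row95 [194, 196, 195, 191, 147, 123, 126, 139, 148, 189, 214, 224, 226, 226, 226, 226, 227, 227, 226, 227, 226, 227, 226, 226, 227, 227, 226, 227, 228, 227, 227, 227, 228, 227, 226, 227, 227, 227, 227, 227, 228, 227, 228, 227, 227, 227, 228, 226, 219, 208, 209, 201, 193, 192, 193, 195, 193]
col 285 [75, 78, 74, 77, 71, 76, 78, 78, 96, 160, 217, 228, 227, 227, 227, 228, 228, 228, 228, 228, 228, 228, 227, 229, 228, 229, 228, 228, 227, 228, 227, 228, 229, 228, 229, 229, 228, 228, 229, 228, 227, 228, 227, 228, 228, 228, 229, 227, 227, 228, 227, 228, 227, 228, 228, 228, 227, 227, 227, 228, 227, 228, 228, 227, 228, 227, 228, 226, 225, 227, 227, 226, 225, 227, 2
[... 917 characters left out ...]
 182, 186, 198, 218, 212, 158, 124, 122, 126, 125, 124, 121] near col 270 [130, 131, 131, 131, 132, 131, 131, 133, 130, 131, 131, 130, 128, 103, 70, 60, 45, 33, 32, 31, 31, 21]
board col 240.. [71, 77, 77, 76, 79, 83, 87, 84, 90, 86, 90, 123, 163, 171, 173, 176, 175, 180, 180, 181, 182, 180, 178, 176, 177, 177, 182, 184, 182, 185, 184, 183, 180, 177, 174, 172, 174, 175, 174, 175, 175, 176, 181, 182, 184, 183, 181, 179, 180, 181, 187, 188, 189, 189, 188, 187, 185, 184, 183, 183, 184, 189, 191, 191, 192, 190, 188, 188, 188, 191, 192, 191, 189, 185, 186, 187, 186, 188, 189, 186, 183, 179, 177, 180, 181, 184, 185, 184, 181, 180, 182, 181, 182, 184, 185, 179, 158, 127, 90, 77, 79, 82, 79, 80, 80]
```

```bash
python3 - <<'E'
from h import *
import pickle
s,r,a=tool(); w=pickle.load(open("w2.pkl","rb"))
p=onz(w,[[263.9,79],[303.3,79],[283.5,38.9],[283.5,117.8]],.06)[:,:2]*1000
print("plinth edges\n",p.round(1)); print("centre",(p[0]+p[1])/2,(p[2]+p[3])/2,"size",np.linalg.norm(p[1]-p[0]),np.linalg.norm(p[3]-p[2]))
# board angle: long edges top/bottom
g=cv2.cvtColor(w["frame"],cv2.COLOR_RGB2GRAY).astype(float); 
up=[];lo=[]
for c in range(320,400,4):
    col=g[:,c]; i=np.where(col[30:60]>125)[0][0]+30; up.append([c,i-1+(125-col[i-1])/(col[i]-col[i-1])])
    if c<380:
        j=np.where(col[110:140]<115)[0][0]+110; lo.append([c,j-1+(col[j-1]-115)/(col[j-1]-col[j])])
lo=[[c,y] for c,y in lo]
for n,e in(("up",up),("lo",lo)):
    q=onz(w,e,.01)[:,:2]; k=np.polyfit(q[:,0],q[:,1],1); print(n,np.degrees(np.arctan(k[0])),"y at x=.51",np.polyval(k,.51))
# plinth side angle
for cc,th,sg in((263,195,1),(303,217,-1)):
    e=[]
    for y in range(48,110,3):
        row=g[y]; xs=np.arange(cc-6,cc+7); z=row[xs]
        i=np.where(z>th)[0]; i=i[0] if sg>0 else i[-1]; o=i-sg; e.append([xs[o]+(xs[i]-xs[o])*(th-z[o])/(z[i]-z[o]),y])
    q=onz(w,e,.06)[:,:2]; k=np.polyfit(q[:,1],q[:,0],1); print("edge ang",-np.degrees(np.arctan(k[0])),"x at y=-.0225",np.polyval(k,-.0225))
c=onz(w,[[250,185.3],[285,185.3],[318,185.3]],s["position"][2]+.0302); print("carton far edge in tool",((c-s["position"])@r).round(4).tolist())
e=[]
for y in range(200,245,5):
    row=g[y]; L=np.where(row[205:235]>160)[0][0]+205; R=np.where(row[325:350]>60)[0]; e.append([L,y])
c=onz(w,e,s["position"][2]+.0302);c=(c-s["position"])@r; k=np.polyfit(c[:,0],c[:,1],1);print("carton side in tool: ang",np.degrees(np.arctan(k[0])),"y",c[:,1].mean())
E
```

```text
tcp [ 0.5079 -0.1302  0.1982] yang 1.22 tilt [-0.0005  0.0011] t 5.35 w 0.0603 F [-0.1 -1.1 -0.9]
plinth edges
 [[490.7 -22.4]
 [528.3 -21.7]
 [508.6  11.7]
 [510.2 -57.2]]
centre [509.49347374 -22.01128906] [509.41347768 -22.71608473] size 37.55031692610193 68.89853461758211
up 1.7343281958385683 y at x=.51 0.021509606434151347
lo 2.0635054441403264 y at x=.51 -0.06746040283311808
edge ang 5.38650504394135 x at y=-.0225 0.48992331366295605
edge ang 1.6714002902966036 x at y=-.0225 0.5283692435508748
carton far edge in tool [[0.0391, -0.0138, -0.0302], [0.0391, 0.0025, -0.0302], [0.039, 0.0179, -0.0302]]
carton side in tool: ang 0.3356792786346214 y -0.03076002910939554
```

The arm was still settling during that picture. I'll retake it at rest and repeat with the same edge levels.

```bash
python3 -m pendant '[{"dx":0,"dy":0,"dz":0,"rx":0,"ry":0,"rz":0,"hand":0.055},{"dx":0,"dy":0,"dz":0,"rx":0,"ry":0,"rz":0,"hand":0.055}]' >/dev/null; cat > m.py <<'E'
from h import *
s,r,a=tool(); w=grab("wrist"); g=cv2.GaussianBlur(w["frame"],(1,1),0); g=cv2.cvtColor(g,cv2.COLOR_RGB2GRAY).astype(float)
def cross(v,i0,th):  # walk from inside i0 both ways until below th
    o=[]
    for d,t in((-1,th[0]),(1,th[1])):
        i=i0
        while v[i]>t:i+=d
        o.append(i-d*(t-v[i])/(v[i-d]-v[i]))
    return o
m=((g>218)).astype(np.uint8); m[150:]=0; m[:,:240]=0; m[:,330:]=0
c=max(cv2.findContours(m,0,2)[0],key=cv2.contourArea); x,y,W,H=cv2.boundingRect(c); cx,cy=x+W//2,y+H//2
print("bbox",x,y,W,H)
L,Rr=[],[]
for yy in range(y+12,y+H-12,4):
    a0,b0=cross(g[yy],cx,(190,217)); L.append([a0,yy]);Rr.append([b0,yy])
U,B=[],[]
for xx in range(x+8,x+W-8,3):
    a0,b0=cross(g[:,xx],cy,(150,185)); U.append([xx,a0]);B.append([xx,b0])
L,Rr,U,B=[onz(w,e,.06)[:,:2]*1000 for e in(L,Rr,U,B)]
xm=(L.mean(0)+Rr.mean(0))/2; ym=(U.mean(0)+B.mean(0))/2
fy=lambda e:-np.degrees(np.arctan(np.polyfit(e[:,1],e[:,0],1)[0])); fx=lambda e:np.degrees(np.arctan(np.polyfit(e[:,0],e[:,1],1)[0]))
print("plinth x from L/R",xm.round(1),"y from U/B",ym.round(1),"w",np.linalg.norm(Rr.mean(0)-L.mean(0)).round(1),np.linalg.norm(U.mean(0)-B.mean(0)).round(1),"ang",fy(L),fy(Rr),fx(U),fx(B))
z=s["position"][2]+.0302
e=[[xx,cross(g[:,xx],195,(204,0.))[0]] for xx in (225,232,300,305)] if 0 else [[xx,185.3] for xx in(250,285)]
for xx in(232,236,320,326): print("col",xx,g[178:192,xx].astype(int).tolist())
E
python3 m.py
```

```text
tcp [ 0.5081 -0.1286  0.1982] yang 1.41 tilt [-0.0002  0.0007] t 5.52 w 0.0602 F [-0.5 -0.  -1.7]
bbox 265 47 40 76
plinth x from L/R [509.1 -19.7] y from U/B [508.7 -22.5] w 38.5 68.9 ang 5.176158043273007 2.3317051839222183 1.5148114667187875 1.901251957090539
col 232 [164, 168, 170, 174, 176, 176, 180, 194, 217, 226, 224, 225, 225, 224]
col 236 [166, 167, 172, 172, 176, 177, 182, 195, 216, 225, 225, 224, 225, 224]
col 320 [170, 171, 172, 178, 179, 181, 185, 198, 219, 212, 159, 125, 121, 120]
col 326 [169, 172, 175, 176, 180, 182, 184, 198, 218, 212, 157, 124, 118, 121]
```

```bash
python3 -m pendant '[{"dx":0,"dy":0,"dz":0,"rx":0,"ry":0,"rz":-0.5,"hand":0.055},{"dx":0.025,"dy":0.0015,"dz":0,"rx":0,"ry":0,"rz":0,"hand":0.055},{"dx":0.035,"dy":0.0015,"dz":0,"rx":0,"ry":0,"rz":0,"hand":0.055},{"dx":0.03,"dy":0.0015,"dz":0.01,"rx":0,"ry":0,"rz":0,"hand":0.055},{"dx":0.017,"dy":0,"dz":0.03,"rx":0,"ry":0,"rz":0,"hand":0.055},{"dx":0,"dy":0,"dz":0.035,"rx":0,"ry":0,"rz":0,"hand":0.055},{"dx":0,"dy":0,"dz":0.025,"rx":0,"ry":0,"rz":0,"hand":0.055},{"dx":0,"dy":0,"dz":0.01,"rx":0,"ry":0,"rz":0,"hand":0.055},{"dx":0,"dy":0,"dz":0,"rx":0,"ry":0,"rz":0,"hand":0.055},{"dx":0,"dy":0,"dz":0,"rx":0,"ry":0,"rz":0,"hand":0.055},{"dx":0,"dy":0,"dz":0,"rx":0,"ry":0,"rz":0,"hand":0.055}]' >/dev/null
python3 - <<'E'
from h import *
s,r,a=tool(); d=np.r_[.509,-.0214,.0748]-s["position"]; print((d@r).round(4),a-1.9)
import pickle
w=grab("wrist");t=grab("top");i=grab("side");pickle.dump((w,t,i),open("p3.pkl","wb"))
a=w["frame"][:,120:400];b=t["frame"][150:262,250:350]
cv2.imwrite("pics/p3.png",np.hstack([cv2.resize(a,(373,560)),cv2.resize(i["frame"][190:260,230:330],(400,560))])[...,::-1])
E
```

```text
tcp [ 0.5111 -0.0232  0.0897] yang 1.84 tilt [ 0.0035 -0.0005] t 6.48 w 0.0604 F [-0.3 -0.5 -0.3]
[ 0.0019 -0.0021  0.0149] -0.064548151227521
```

View pics/p3.png

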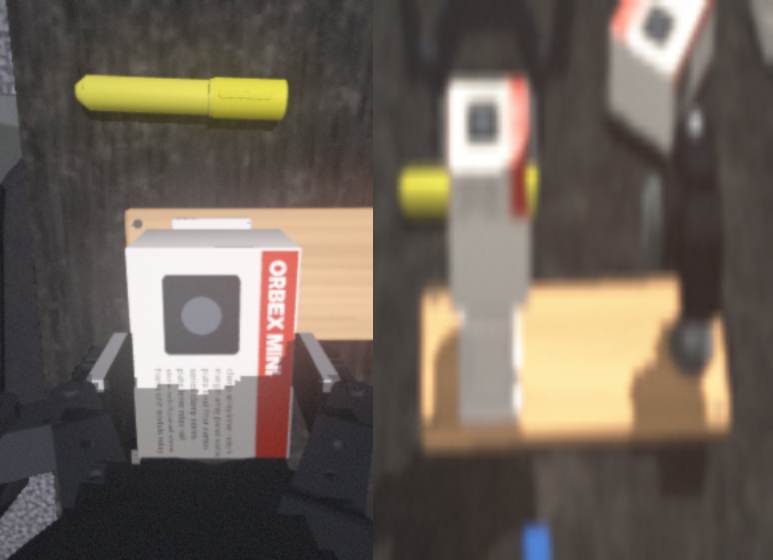

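The carton hangs squarely over the plinth, with the plinth end showing behind it at (210,222) in the left panel. I'll make the small correction and lower slowly.

```bash
python3 -m pendant '[{"dx":0.0015,"dy":-0.0018,"dz":0.005,"rx":0,"ry":0,"rz":0,"hand":0.055},{"dx":0,"dy":0,"dz":0.004,"rx":0,"ry":0,"rz":0,"hand":0.055},{"dx":0,"dy":0,"dz":0.002,"rx":0,"ry":0,"rz":0,"hand":0.055},{"dx":0,"dy":0,"dz":0,"rx":0,"ry":0,"rz":0,"hand":0.055},{"dx":0,"dy":0,"dz":0,"rx":0,"ry":0,"rz":0,"hand":0.055}]' >/dev/null
python3 - <<'E'
from h import *
P=[]
for k in range(4): s,r,a=tool(); P.append(s["position"]); manip.get_image("top")
d=np.r_[.509,-.0214,.0748]-np.mean(P,0); print((d@r).round(4))
E
```

```text
tcp [ 0.5074 -0.0215  0.0768] yang 1.83 tilt [-0.0006  0.0002] t 7.05 w 0.0602 F [ 0.3 -0.  -1.6]
tcp [ 0.5076 -0.0215  0.077 ] yang 1.83 tilt [-0.0002  0.0001] t 7.10 w 0.0607 F [-0.2  0.8 -0.8]
tcp [ 0.5077 -0.0215  0.0771] yang 1.83 tilt [0.0001 0.0001] t 7.15 w 0.0607 F [ 0.4 -0.2 -1.4]
tcp [ 0.5077 -0.0215  0.0771] yang 1.83 tilt [0.0002 0.    ] t 7.20 w 0.0604 F [-0.7 -0.8 -0.5]
[0.     0.0014 0.0022]
```

```bash
python3 -m pendant '[{"dx":0,"dy":0.0013,"dz":0,"rx":0,"ry":0,"rz":0,"hand":0.055},{"dx":0,"dy":0,"dz":0,"rx":0,"ry":0,"rz":0,"hand":0.055},{"dx":0,"dy":0,"dz":0.001,"rx":0,"ry":0,"rz":0,"hand":0.055},{"dx":0,"dy":0,"dz":0.0005,"rx":0,"ry":0,"rz":0,"hand":0.055},{"dx":0,"dy":0,"dz":0.0005,"rx":0,"ry":0,"rz":0,"hand":0.055},{"dx":0,"dy":0,"dz":0,"rx":0,"ry":0,"rz":0,"hand":0.055},{"dx":0,"dy":0,"dz":0,"rx":0,"ry":0,"rz":0,"hand":0.055},{"dx":0,"dy":0,"dz":0,"rx":0,"ry":0,"rz":0,"hand":0.055}]'
```

```text
clock: 7.92
position: [0.5089, -0.0214, 0.0751]
ee_rot: [-0.0, 0.696, 0.718, 0.0]
contact_force: [-0.0, -0.1, -1.0]
width: 0.06
gripper_force: 38.5
```

```bash
for i in 1 2 3; do python3 -m pendant '[{"dx":0,"dy":0,"dz":0.0006,"rx":0,"ry":0,"rz":0,"hand":0.055},{"dx":0,"dy":0,"dz":0,"rx":0,"ry":0,"rz":0,"hand":0.055},{"dx":0,"dy":0,"dz":0,"rx":0,"ry":0,"rz":0,"hand":0.055}]' | grep -E "pos|contact"; done
```

```text
position: [0.509, -0.0215, 0.0748]
contact_force: [-1.5, 0.4, 1.3]
position: [0.509, -0.0215, 0.0748]
contact_force: [-2.5, 0.6, 7.8]
position: [0.509, -0.0215, 0.0748]
contact_force: [-3.4, 0.6, 10.4]
```

Contact is at TCP z = 0.0748, as expected. I'll ease off the push and release gradually.

```bash
python3 -m pendant '[{"dx":0,"dy":0,"dz":-0.0006,"rx":0,"ry":0,"rz":0,"hand":0.055},{"dx":0,"dy":0,"dz":0,"rx":0,"ry":0,"rz":0,"hand":0.061},{"dx":0,"dy":0,"dz":0,"rx":0,"ry":0,"rz":0,"hand":0.063},{"dx":0,"dy":0,"dz":0,"rx":0,"ry":0,"rz":0,"hand":0.066},{"dx":0,"dy":0,"dz":0,"rx":0,"ry":0,"rz":0,"hand":0.07},{"dx":0,"dy":0,"dz":0,"rx":0,"ry":0,"rz":0,"hand":0.076},{"dx":0,"dy":0,"dz":0,"rx":0,"ry":0,"rz":0,"hand":0.085},{"dx":0,"dy":0,"dz":0,"rx":0,"ry":0,"rz":0,"hand":0.085},{"dx":0,"dy":0,"dz":0,"rx":0,"ry":0,"rz":0,"hand":0.085},{"dx":0,"dy":0,"dz":0,"rx":0,"ry":0,"rz":0,"hand":0.085},{"dx":0,"dy":0,"dz":0,"rx":0,"ry":0,"rz":0,"hand":0.085}]' 20
python3 - <<'E'
from h import *
s,r,a=tool(); w=grab("wrist"); 
import pickle
pickle.dump(w,open("w4.pkl","wb"))
hsv=cv2.cvtColor(w["frame"],cv2.COLOR_RGB2HSV);v=hsv[...,2]
# release pad from top0
t=pickle.load(open("i0.pkl","rb"))["top"]
for px in((595,360),(690,345),(610,465),(730,450)): print(onz(t,[[345+(px[0]-350)/9,200+px[1]*62/560]],.057).round(4))
E
```

```text
clock: 9.58
position: [0.5089, -0.0214, 0.0739]
ee_rot: [-0.0, 0.696, 0.718, 0.0]
contact_force: [0.3, 0.7, -0.1]
width: 0.0852
gripper_force: 0.0
tcp [ 0.5089 -0.0214  0.0739] yang 1.83 tilt [0.0001 0.0001] t 9.58 w 0.0852 F [ 0.3  0.7 -0.1]
[[ 0.4814 -0.2279  0.057 ]]
[[ 0.4862 -0.2573  0.057 ]]
[[ 0.4494 -0.2327  0.057 ]]
[[ 0.4542 -0.2698  0.057 ]]
```

```bash
python3 -m pendant '[{"dx":0,"dy":0,"dz":-0.01,"rx":0,"ry":0,"rz":0,"hand":0.085},{"dx":0,"dy":0,"dz":-0.025,"rx":0,"ry":0,"rz":0,"hand":0.085},{"dx":0,"dy":0,"dz":-0.035,"rx":0,"ry":0,"rz":0,"hand":0.085},{"dx":0,"dy":0,"dz":-0.035,"rx":0,"ry":0,"rz":0,"hand":0.085},{"dx":-0.01,"dy":0,"dz":-0.03,"rx":0,"ry":0,"rz":0,"hand":0.085},{"dx":-0.03,"dy":0,"dz":0,"rx":0,"ry":0,"rz":0,"hand":0},{"dx":-0.04,"dy":0,"dz":0,"rx":0,"ry":0,"rz":0,"hand":0},{"dx":-0.03,"dy":0,"dz":0,"rx":0,"ry":0,"rz":0,"hand":0},{"dx":0,"dy":0,"dz":0,"rx":0,"ry":0,"rz":0,"hand":0},{"dx":0,"dy":0,"dz":0,"rx":0,"ry":0,"rz":0,"hand":0},{"dx":0,"dy":0,"dz":0,"rx":0,"ry":0,"rz":0,"hand":0},{"dx":0,"dy":0,"dz":0,"rx":0,"ry":0,"rz":0,"hand":0}]' >/dev/null
python3 - <<'E'
from h import *
import pickle
tool(); w=grab("wrist"); t=grab("top"); save(w,"w5.png",sc=1.42); pickle.dump((w,t),open("w5.pkl","wb"))
for im,box in((w,(150,0,380,200)),(t,(270,190,330,262))):
    hsv=cv2.cvtColor(im["frame"],cv2.COLOR_RGB2HSV);h,s_,v=cv2.split(hsv)
    m=((((v>(215 if im is w else 185))&(s_<40))|((v>120)&(s_>150)&((h<6)|(h>174))))).astype(np.uint8)
    k=np.zeros_like(m);x0,y0,x1,y1=box;k[y0:y1,x0:x1]=m[y0:y1,x0:x1];k=cv2.morphologyEx(k,cv2.MORPH_CLOSE,np.ones((5,5)))
    c=max(cv2.findContours(k,0,2)[0],key=cv2.contourArea); print(cv2.boundingRect(c),cv2.minAreaRect((onz(im,c.reshape(-1,2),.105)[:,:2]*1000).astype(np.float32)))
E
```

```text
tcp [ 0.5122 -0.1303  0.2091] yang 1.88 tilt [-0.0001  0.0008] t 10.63 w 0.0005 F [0.4 0.2 0.5]
(243, 20, 76, 113) ((508.8154296875, -22.53195571899414), (62.15271759033203, 86.54745483398438), 1.875838041305542)
(282, 218, 34, 24) ((509.130859375, -22.14301300048828), (60.32550048828125, 86.74383544921875), 0.610795259475708)
```

View pics/w5.png

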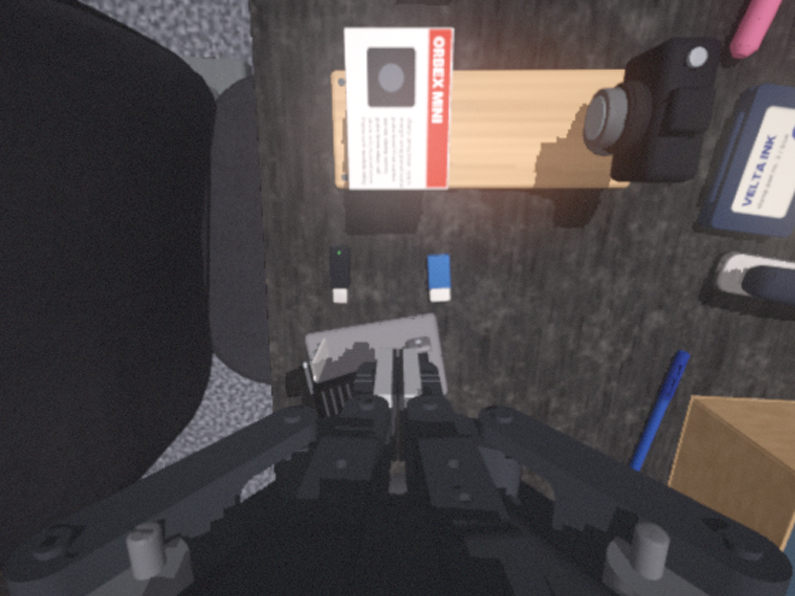

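The carton stands centred at (0.5088, -0.0225) and 1.9°, matching the plinth at (0.509, -0.0226) and 1.9°. The highlighter, eraser and USB stick are undisturbed. Next I'll turn so the wrist camera looks at the release from its hinge side, with the scale in view.

```bash
python3 -m pendant '[{"dx":-0.033,"dy":0.0136,"dz":0,"rx":0,"ry":0,"rz":0,"hand":0},{"dx":-0.033,"dy":0.0136,"dz":0,"rx":0,"ry":0,"rz":0,"hand":0},{"dx":-0.033,"dy":0.0136,"dz":0,"rx":0,"ry":0,"rz":0,"hand":0},{"dx":0,"dy":0,"dz":0,"rx":0,"ry":0,"rz":-7.15,"hand":0},{"dx":0,"dy":0,"dz":0,"rx":0,"ry":0,"rz":-7.15,"hand":0},{"dx":0,"dy":0,"dz":0,"rx":0,"ry":0,"rz":-7.15,"hand":0},{"dx":0,"dy":0,"dz":0,"rx":0,"ry":0,"rz":-7.15,"hand":0},{"dx":0,"dy":0,"dz":0,"rx":0,"ry":0,"rz":-7.15,"hand":0},{"dx":0,"dy":0,"dz":0,"rx":0,"ry":0,"rz":-7.15,"hand":0},{"dx":0,"dy":0,"dz":0,"rx":0,"ry":0,"rz":-7.15,"hand":0},{"dx":0,"dy":0,"dz":0,"rx":0,"ry":0,"rz":-7.15,"hand":0},{"dx":0,"dy":0,"dz":0,"rx":0,"ry":0,"rz":-7.15,"hand":0}]' >/dev/null
python3 -m pendant '[{"dx":0,"dy":0,"dz":0.01,"rx":0,"ry":0,"rz":-7.15,"hand":0},{"dx":0,"dy":0,"dz":0.01,"rx":0,"ry":0,"rz":-7.15,"hand":0},{"dx":0,"dy":0,"dz":0.01,"rx":0,"ry":0,"rz":-7.15,"hand":0},{"dx":0,"dy":0,"dz":0.01,"rx":0,"ry":0,"rz":-7.15,"hand":0},{"dx":0,"dy":0,"dz":0.01,"rx":0,"ry":0,"rz":-7.15,"hand":0},{"dx":0,"dy":0,"dz":0,"rx":0,"ry":0,"rz":0,"hand":0},{"dx":0,"dy":0,"dz":0,"rx":0,"ry":0,"rz":0,"hand":0},{"dx":0,"dy":0,"dz":0,"rx":0,"ry":0,"rz":0,"hand":0},{"dx":0,"dy":0,"dz":0,"rx":0,"ry":0,"rz":0,"hand":0}]' >/dev/null
python3 - <<'E'
from h import *
import pickle
tool(); w=grab("wrist"); save(w,"w6.png",sc=1.42); pickle.dump(w,open("w6.pkl","wb"))
E
```

```text
tcp [ 0.557  -0.229   0.1598] yang 101.86 tilt [ 0.0015 -0.0007] t 12.48 w -0.0004 F [0.3 0.2 0.2]
```

View pics/w6.png

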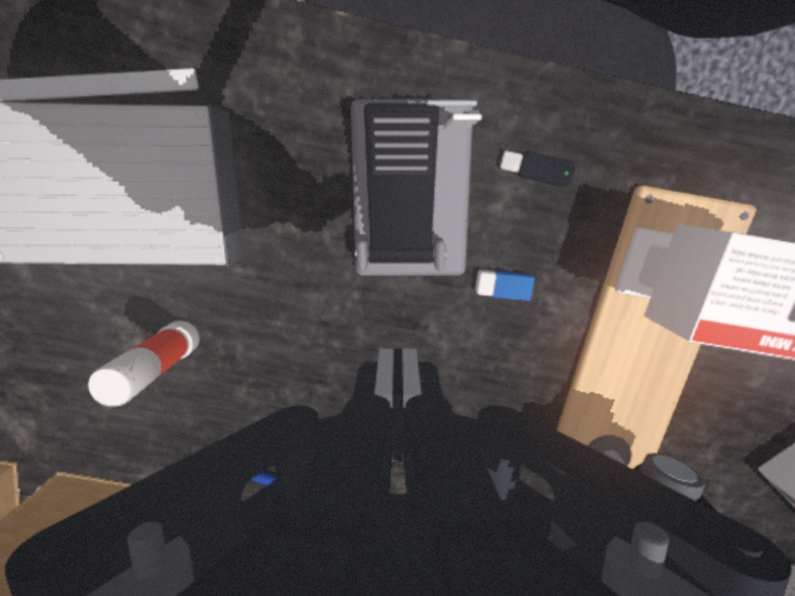

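The view shows the release straight ahead: ribs of the pad centred near view (402,145), paddle hinge at (402,260), and the white scale with the steel pointer at (460,110). The ribs are parallel to the tool's y.

```bash
python3 - <<'E'
from h import *
import pickle
s,r,a=tool(); w=pickle.load(open("w6.pkl","rb")); g=cv2.cvtColor(w["frame"],cv2.COLOR_RGB2GRAY)
k=np.zeros_like(g);k[78:124,262:304]=(g[78:124,262:304]>70)*255
R_=[]
for c in cv2.findContours(k,0,2)[0]:
    if cv2.contourArea(c)>20:
        x,y,W,H=cv2.boundingRect(c); M=cv2.moments(c); R_.append((x,y,W,H,M["m10"]/M["m00"],M["m01"]/M["m00"])); print(np.round(R_[-1],1), (onz(w,[R_[-1][4:]],.057)[0]).round(4))
print(((onz(w,[[402/1.42,145/1.42]],.057)-s["position"])@r).round(4))
# hinge/base corners of box (z~.02)
for z in(0,.026): print(z,((onz(w,np.array([[355,272],[465,272],[402,260],[352,100],[475,105]])/1.42,z)-s["position"])@r).round(4).tolist())
E
```

```text
tcp [ 0.5569 -0.229   0.1597] yang 101.87 tilt [ 0.0014 -0.0007] t 12.53 w 0.0001 F [ 0.2 -0.2 -0.3]
[264.  116.   38.    5.  283.1 118.3] [ 0.4818 -0.2418  0.057 ]
[264.  108.   38.    5.  283.1 110.1] [ 0.4752 -0.2431  0.057 ]
[264.  100.   39.    5.  282.8 102. ] [ 0.4689 -0.2448  0.057 ]
[263.   91.   40.    5.  282.7  93.4] [ 0.4622 -0.2463  0.057 ]
[263.   82.   40.    5.  282.8  84.5] [ 0.4553 -0.2477  0.057 ]
[[0.0894 0.003  0.1026]]
0 [[-0.0017, -0.0336, 0.1598], [-0.0017, 0.0543, 0.1597], [0.0081, 0.0039, 0.1597], [0.1237, -0.0321, 0.1596], [0.1203, 0.0558, 0.1595]]
0.026 [[0.0041, -0.0309, 0.1338], [0.004, 0.0499, 0.1337], [0.013, 0.0036, 0.1337], [0.1194, -0.0295, 0.1336], [0.1163, 0.0513, 0.1336]]
```

```bash
python3 -m pendant '[{"dx":0.028,"dy":0.0003,"dz":0,"rx":0,"ry":0,"rz":0,"hand":0},{"dx":0.028,"dy":0.0004,"dz":0,"rx":0,"ry":0,"rz":0,"hand":0},{"dx":0.028,"dy":0.0003,"dz":0,"rx":0,"ry":0,"rz":0,"hand":0},{"dx":0,"dy":0,"dz":0.03,"rx":0,"ry":0,"rz":0,"hand":0},{"dx":0,"dy":0,"dz":0.03,"rx":0,"ry":0,"rz":0,"hand":0},{"dx":0,"dy":0,"dz":0.02,"rx":0,"ry":0,"rz":0,"hand":0},{"dx":0,"dy":0,"dz":0.01,"rx":0,"ry":0,"rz":0,"hand":0},{"dx":0,"dy":0,"dz":0,"rx":0,"ry":0,"rz":0,"hand":0},{"dx":0,"dy":0,"dz":0,"rx":0,"ry":0,"rz":0,"hand":0},{"dx":0,"dy":0,"dz":0,"rx":0,"ry":0,"rz":0,"hand":0}]' >/dev/null
python3 - <<'E'
from h import *
import pickle
s,r,a=tool(); print((np.r_[.4689,-.2448,.057]-s["position"])@r)
w=grab("wrist"); i=grab("side"); pickle.dump((w,i),open("w7.pkl","wb"))
cv2.imwrite("pics/w7.png",np.hstack([cv2.resize(w["frame"][150:350,210:400],(532,560),interpolation=cv2.INTER_CUBIC),cv2.resize(i["frame"][245:305,225:282],(260,560))])[...,::-1])
E
```

```text
tcp [ 0.4753 -0.2462  0.0703] yang 101.93 tilt [ 0.0025 -0.0016] t 13.37 w 0.0000 F [ 0.4  0.4 -0.2]
[0.00598762 0.00266801 0.01325106]
```

View pics/w7.png

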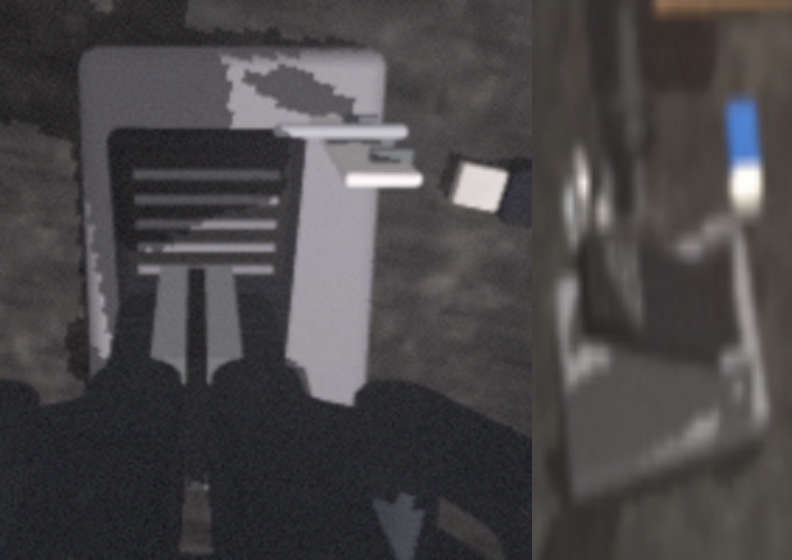

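The left panel shows the closed fingertips at (200,268) over the pad ribs. The pointer bar spans (275,130) to (408,130), and the scale top is at (385,180), clear of the fingers. I'll descend to contact.

```bash
python3 -m pendant '[{"dx":0.001,"dy":0,"dz":0.005,"rx":0,"ry":0,"rz":0,"hand":0},{"dx":0,"dy":0,"dz":0.003,"rx":0,"ry":0,"rz":0,"hand":0},{"dx":0,"dy":0,"dz":0,"rx":0,"ry":0,"rz":0,"hand":0},{"dx":0,"dy":0,"dz":0,"rx":0,"ry":0,"rz":0,"hand":0},{"dx":0,"dy":0,"dz":0,"rx":0,"ry":0,"rz":0,"hand":0}]' | grep -E "pos|contact"
for i in 1 2 3 4 5; do python3 -m pendant '[{"dx":0,"dy":0,"dz":0.001,"rx":0,"ry":0,"rz":0,"hand":0},{"dx":0,"dy":0,"dz":0,"rx":0,"ry":0,"rz":0,"hand":0},{"dx":0,"dy":0,"dz":0,"rx":0,"ry":0,"rz":0,"hand":0}]' | grep -E "pos|contact"; done
```

```text
position: [0.473, -0.2456, 0.0609]
contact_force: [0.3, 0.3, -0.3]
position: [0.473, -0.2456, 0.0598]
contact_force: [-0.5, -0.5, 0.4]
position: [0.4729, -0.2455, 0.0588]
contact_force: [-0.6, -0.1, 0.6]
position: [0.473, -0.2455, 0.0578]
contact_force: [-0.3, -1.2, 0.4]
position: [0.473, -0.2455, 0.0568]
contact_force: [-0.2, 0.1, -0.2]
position: [0.473, -0.2455, 0.0558]
contact_force: [0.3, 0.6, 0.6]
```

```bash
for i in 1 2 3 4 5; do python3 -m pendant '[{"dx":0,"dy":0,"dz":0.001,"rx":0,"ry":0,"rz":0,"hand":0},{"dx":0,"dy":0,"dz":0,"rx":0,"ry":0,"rz":0,"hand":0},{"dx":0,"dy":0,"dz":0,"rx":0,"ry":0,"rz":0,"hand":0}]' | grep -E "pos|contact"; done
```

```text
position: [0.473, -0.2455, 0.0548]
contact_force: [-0.8, -0.0, -0.4]
position: [0.473, -0.2455, 0.0538]
contact_force: [-0.3, 0.3, -0.6]
position: [0.473, -0.2456, 0.0528]
contact_force: [-0.3, 0.6, -0.5]
position: [0.473, -0.2456, 0.0518]
contact_force: [-0.6, -0.1, -0.2]
position: [0.4729, -0.2455, 0.0508]
contact_force: [-0.1, 0.1, 1.0]
```

No contact reading yet at z = 0.0508, so I'll check the pointer numerically. I'll triangulate its rest position from the two earlier views and compare with the present view.

```bash
cat > ptr.py <<'E'
from h import *
import pickle
def pk(w,x0,x1,y0,y1,n=0):
    g=cv2.cvtColor(w["frame"],cv2.COLOR_RGB2GRAY).astype(int); print("prof",y0,g[y0:y1,x0:x1].mean(1).astype(int).tolist())
w6=pickle.load(open("w6.pkl","rb")); w7=pickle.load(open("w7.pkl","rb"))[0]
E
python3 - <<'E'
from ptr import *
pk(w6,312,332,68,92); pk(w7,325,350,185,222)
s,r,a=tool(); w=grab("wrist"); pickle.dump(w,open("w8.pkl","wb"))
pk(w,325,350,180,260); pk(w,350,365,180,260)
g=cv2.cvtColor(w["frame"],cv2.COLOR_RGB2GRAY); print("rib col",g[190:280,262].tolist(),g[190:280,300].tolist())
g7=cv2.cvtColor(w7["frame"],cv2.COLOR_RGB2GRAY);print("rib col w7",g7[190:280,262].tolist())
E
```

```text
prof 68 [73, 79, 119, 176, 199, 191, 167, 156, 153, 149, 138, 129, 156, 184, 193, 189, 165, 146, 148, 151, 154, 156, 156, 157]
prof 185 [116, 115, 117, 117, 117, 114, 106, 111, 113, 129, 166, 191, 201, 187, 147, 105, 118, 130, 128, 134, 129, 124, 127, 137, 143, 146, 162, 191, 211, 218, 212, 190, 152, 142, 142, 142, 141]
tcp [ 0.4729 -0.2455  0.0508] yang 101.93 tilt [-0.0001  0.0002] t 16.38 w 0.0001 F [-0.1  0.1  1. ]
prof 180 [150, 157, 162, 163, 163, 162, 162, 157, 147, 141, 141, 139, 131, 123, 118, 118, 120, 120, 120, 118, 110, 117, 120, 117, 118, 125, 134, 162, 183, 194, 190, 172, 129, 140, 142, 139, 140, 140, 138, 137, 140, 144, 147, 148, 149, 155, 174, 195, 203, 203, 197, 176, 158, 155, 154, 154, 154, 153, 153, 152, 153, 152, 152, 152, 151, 151, 151, 151, 150, 151, 150, 149, 149, 148, 148, 147, 148, 147, 147, 146]
prof 180 [84, 84, 83, 81, 80, 78, 76, 75, 73, 72, 69, 70, 71, 72, 74, 76, 76, 77, 78, 78, 77, 76, 76, 75, 75, 86, 115, 148, 167, 176, 169, 150, 108, 103, 98, 90, 108, 124, 121, 110, 102, 116, 136, 139, 141, 150, 188, 230, 248, 250, 234, 165, 88, 74, 73, 72, 71, 70, 6
[... 517 characters left out ...]
160, 161, 161, 159, 153, 116, 51, 41, 41, 42, 43, 40, 45, 40, 45, 41, 41, 45, 42, 40, 43, 49, 64, 81, 85, 77, 53, 43, 44, 41, 42, 53, 68, 83, 84, 73, 51, 39, 45, 41, 51, 74, 114, 146, 132, 73, 64, 58, 59, 71, 103, 136, 134, 68, 44, 42, 42, 50, 43, 45, 50, 49, 45, 47, 44, 49, 48, 45, 41, 44, 44, 39, 44, 42, 44, 42, 43, 42]
rib col w7 [88, 84, 86, 87, 85, 70, 42, 35, 40, 30, 39, 40, 36, 31, 34, 37, 39, 40, 37, 40, 55, 80, 81, 75, 47, 39, 32, 37, 36, 58, 79, 83, 70, 42, 28, 39, 37, 39, 60, 78, 77, 61, 42, 35, 38, 39, 53, 85, 104, 118, 69, 56, 55, 61, 89, 129, 142, 117, 67, 50, 49, 51, 50, 51, 49, 45, 38, 41, 39, 39, 36, 40, 42, 45, 45, 38, 42, 45, 44, 42, 36, 42, 37, 44, 44, 47, 40, 39, 42, 43]
```

```bash
cat >> ptr.py <<'E'
u=np.r_[np.cos(np.radians(12)),np.sin(np.radians(12)),0]; v=np.r_[-u[1],u[0],0]; O=np.r_[.4689,-.2448,0]+.0116*u  # release origin
Rr=np.c_[u,v,[0,0,1]]
def line(w,row,y=.036):   # ray as (x,z) points in the release frame where it passes plane y: find the column by fixed point
    lo,hi=200.,420.
    f=lambda c:(w["P"]-O)@Rr, ray(w,[[c,row]])[0]@Rr
    P,d=f(0); return P,row
def xz(w,row,z,y=.036):
    # point on pixel row at height z and release y
    from scipy.optimize import brentq
    g=lambda c:((onz(w,[[c,row]],z)[0]-O)@Rr)[1]-y
    c=brentq(g,150,450); return ((onz(w,[[c,row]],z)[0]-O)@Rr)[0],c
E
python3 - <<'E'
from ptr import *
w8=pickle.load(open("w8.pkl","rb"))
for n,rows in(("pointer",(72.2,196.9,209.2)),("scaletop",(82,214,228.6))):
    for z in(.045,.05,.055,.06,.065,.07,.075): print(n,z,[np.round(np.array(xz(w,r_,z))*[1000,1],1).tolist() for w,r_ in zip((w6,w7,w8),rows)])
# ribs height: w6 ribs 5, w8 ribs rows
for y,rows in((0,[(w6,[84.5,93.4,102,110.1,118.3])]),(0,[(w7,[211.4,220.8,229.3,238,246])]),(0,[(w8,[225.6,235.5,244.7,253])])):
    for w,rs in rows: print([[round(xz(w,q,z,y)[0]*1000,1) for q in rs] for z in(.045,.05,.055,.06)])
s,r,a=tool(); print("tcp in release",(s["position"]-O)@Rr*1000)
E
```

```text
pointer 0.045 [[-36.7, 323.9], [-30.0, 337.7], [-29.2, 341.6]]
pointer 0.05 [[-35.9, 324.7], [-31.2, 339.2], [-30.6, 343.5]]
pointer 0.055 [[-35.1, 325.5], [-32.4, 340.9], [-32.1, 345.5]]
pointer 0.06 [[-34.3, 326.4], [-33.6, 342.6], [-33.5, 347.6]]
pointer 0.065 [[-33.5, 327.3], [-34.9, 344.5], [-34.9, 349.9]]
pointer 0.07 [[-32.7, 328.2], [-36.1, 346.4], [-36.3, 352.3]]
pointer 0.075 [[-31.9, 329.2], [-37.3, 348.5], [-37.8, 354.9]]
scaletop 0.045 [[-28.9, 323.5], [-18.1, 336.7], [-16.8, 340.5]]
scaletop 0.05 [[-28.2, 324.3], [-19.6, 338.3], [-18.6, 342.3]]
scaletop 0.055 [[-27.6, 325.1], [-21.2, 339.9], [-20.4, 344.3]]
scaletop 0.06 [[-26.9, 326.0], [-22.7, 341.6], [-22.1, 346.4]]
scaletop 0.065 [[-26.2, 326.9], [-24.2, 343.4], [-23.9, 348.6]]
scaletop 0.07 [[-25.6, 327.8], [-25.7, 345.3], [-25.7, 351.0]]
scaletop 0.075 [[-24.9, 328.8], [-27.3, 347.4], [-27.5, 353.5]]
[[np.float64(-27.0), np.float64(-19.7), np.float64(-12.5), np.float64(-5.6), np.float64(1.4)], [np.float64(-26.4), np.float64(-19.2), np.float64(-12.1), np.float64(-5.4), np.float64(1.5)], [np.float64(-25.7), np.float
[... 295 characters left out ...]
.float64(-8.9), np.float64(-2.7), np.float64(3.1)], [np.float64(-22.9), np.float64(-16.6), np.float64(-10.8), np.float64(-4.7), np.float64(1.0)], [np.float64(-24.4), np.float64(-18.2), np.float64(-12.6), np.float64(-6.7), np.float64(-1.2)]]
[[np.float64(-18.8), np.float64(-12.3), np.float64(-6.1), np.float64(-0.5)], [np.float64(-20.5), np.float64(-14.2), np.float64(-8.2), np.float64(-2.7)], [np.float64(-22.2), np.float64(-16.1), np.float64(-10.3), np.float64(-5.0)], [np.float64(-24.0), np.float64(-18.0), np.float64(-12.4), np.float64(-7.3)]]
tcp [ 0.473  -0.2456  0.0509] yang 101.93 tilt [0.     0.0001] t 16.43 w -0.0001 F [-0.  -0.1  0.2]
tcp in release [-7.76017408 -1.61885992 50.85104718]
```

The pointer is still at rest (z ≈ 61.5 mm) and the force is about 0, so the fingertips haven't reached the pad yet. I'll continue in 1 mm steps.

```bash
python3 - <<'E'
from ptr import *
s=manip.get_state(); r=rot(s["ee_rot"]);w8=pickle.load(open("w8.pkl","rb"))
for k in(0,-.005,-.01,-.0187): print(k,proj(w8,[np.array(s["position"])+r@np.r_[0,0,k],np.array(s["position"])+r@np.r_[.011,0,k]]).round(1).tolist())
g=cv2.cvtColor(w8["frame"],cv2.COLOR_RGB2GRAY); print(g[235:300,272].tolist(),g[235:300,290].tolist())
E
for i in 1 2 3 4; do python3 -m pendant '[{"dx":0,"dy":0,"dz":0.001,"rx":0,"ry":0,"rz":0,"hand":0},{"dx":0,"dy":0,"dz":0,"rx":0,"ry":0,"rz":0,"hand":0}]' | grep -E "pos|contact"; done
```

```text
0 [[279.5, 246.0], [279.5, 228.8]]
-0.005 [[279.5, 249.3], [279.5, 231.8]]
-0.01 [[279.5, 252.9], [279.5, 234.9]]
-0.0187 [[279.5, 259.5], [279.5, 240.7]]
[76, 77, 64, 41, 35, 36, 35, 49, 67, 84, 95, 105, 108, 108, 108, 107, 107, 111, 108, 109, 109, 106, 111, 109, 108, 109, 108, 109, 111, 109, 109, 109, 109, 107, 110, 110, 110, 109, 107, 108, 109, 109, 111, 119, 119, 105, 73, 51, 40, 45, 40, 43, 38, 39, 36, 37, 39, 38, 41, 41, 40, 44, 42, 37, 37] [82, 85, 71, 48, 38, 42, 42, 50, 67, 83, 97, 108, 108, 108, 109, 108, 110, 109, 107, 110, 109, 110, 108, 110, 104, 108, 111, 108, 110, 110, 107, 111, 109, 109, 106, 109, 108, 110, 108, 108, 108, 108, 111, 113, 86, 49, 44, 43, 43, 44, 37, 43, 41, 43, 41, 44, 39, 40, 40, 44, 41, 39, 42, 41, 36]
position: [0.4729, -0.2455, 0.0497]
contact_force: [-0.7, -0.3, -0.1]
position: [0.4729, -0.2455, 0.0487]
contact_force: [0.3, 0.3, -0.4]
position: [0.4729, -0.2455, 0.0477]
contact_force: [0.6, -0.5, 0.1]
position: [0.4729, -0.2455, 0.0467]
contact_force: [0.9, -0.5, -0.3]
```

```bash
cat > now.py <<'E'
from ptr import *
s,r,a=tool(); w=grab("wrist"); g=cv2.cvtColor(w["frame"],cv2.COLOR_RGB2GRAY).astype(float)
p=g[185:300,318:342].mean(1); pk_=[185+i for i in range(1,114) if p[i]>160 and p[i]>=p[i-1] and p[i]>p[i+1]]
print("peaks",pk_, "w",round(s["width"],4)); print(p[15:65].astype(int).tolist())
for q in pk_: print(q,[(z,round(xz(w,q,z)[0]*1000,1)) for z in(.04,.045,.05,.055,.06,.065,.07)])
E
python3 now.py
for i in 1 2 3; do python3 -m pendant '[{"dx":0,"dy":0,"dz":0.001,"rx":0,"ry":0,"rz":0,"hand":0},{"dx":0,"dy":0,"dz":0,"rx":0,"ry":0,"rz":0,"hand":0}]' | grep -E "pos|contact"; done; python3 now.py
```

```text
tcp [ 0.4729 -0.2455  0.0467] yang 101.94 tilt [-0.0002  0.0002] t 17.10 w 0.0001 F [ 0.9 -0.5 -0.3]
peaks [258, 261, 263, 266, 269] w 0.0001
[102, 116, 128, 131, 132, 132, 138, 138, 127, 135, 146, 151, 147, 138, 120, 127, 129, 130, 132, 133, 133, 134, 136, 137, 138, 139, 139, 141, 144, 149, 153, 153, 150, 150, 150, 150, 151, 151, 152, 152, 153, 153, 154, 154, 154, 155, 155, 156, 156, 157]
258 [(0.04, np.float64(3.4)), (0.045, np.float64(1.1)), (0.05, np.float64(-1.3)), (0.055, np.float64(-3.7)), (0.06, np.float64(-6.1)), (0.065, np.float64(-8.4)), (0.07, np.float64(-10.8))]
261 [(0.04, np.float64(5.5)), (0.045, np.float64(3.1)), (0.05, np.float64(0.7)), (0.055, np.float64(-1.8)), (0.06, np.float64(-4.2)), (0.065, np.float64(-6.6)), (0.07, np.float64(-9.1))]
263 [(0.04, np.float64(6.9)), (0.045, np.float64(4.5)), (0.05, np.float64(2.0)), (0.055, np.float64(-0.5)), (0.06, np.float64(-3.0)), (0.065, np.float64(-5.4)), (0.07, np.float64(-7.9))]
266 [(0.04, np.float64(9.1)), (0.045, np.float64(6.5)), (0.05, np.float64(4.0)), (0.055, np.float64(1.4)), (0.06, np.float64(-1.1)), (0.065, np.float64(-3.6)), (0.07, np.float64(-6.2))]
269 [(0.04, np.float64(11.2)), (0.045, np.float64(8.6)), (0.05, np.float64(6.0)), (0.055, np.float64(3.4)), (0.06, np.float64(0.8)), (0.065, np.float64(-1.8)), (0.07, np.float64(-4.4))]
position: [0.4729, -0.2455, 0.0457]
contact_force: [0.2, 0.5, 0.1]
position: [0.4729, -0.2455, 0.0447]
contact_force: [-1.2, 0.2, -0.3]
position: [0.4729, -0.2455, 0.0437]
contact_force: [-0.9, 0.4, 0.6]
tcp [ 0.4729 -0.2455  0.0437] yang 101.93 tilt [-0.0002  0.0002] t 17.65 w 0.0004 F [-0.9  0.4  0.6]
peaks [] w 0.0004
[93, 99, 116, 131, 134, 134, 135, 139, 141, 133, 127, 138, 145, 145, 135, 120, 120, 125, 127, 129, 129, 129, 131, 132, 132, 134, 135, 135, 137, 138, 138, 140, 142, 142, 143, 144, 145, 147, 146, 147, 147, 148, 149, 150, 151, 151, 151, 152, 152, 153]
```

```bash
cat > now.py <<'E'
from ptr import *
from scipy.signal import find_peaks
s,r,a=tool(); w=grab("wrist"); g=cv2.cvtColor(w["frame"],cv2.COLOR_RGB2GRAY).astype(float)
p=g[180:290,338:356].mean(1); k=find_peaks(p,prominence=20)[0]
c=lambda i:180+np.average(np.arange(i-2,i+3),weights=p[i-2:i+3]-p[i-2:i+3].min()+1e-3)
print("peaks",[round(c(i),1) for i in k])
H=np.r_[60,26.];q=np.r_[-34.,61.5]-H
for th in(0,.05,.1,.175,.25,.3):
    m=np.array([[np.cos(th),-np.sin(th)],[np.sin(th),np.cos(th)]])@q+H   # free end goes down
    X=O+Rr@np.r_[m[0]/1000,.036,m[1]/1000]; print("th",th,"ptr",m.round(1),"row",proj(w,X).round(1).tolist())
print("scale top row",proj(w,O+Rr@np.r_[-.0257,.036,.07]).round(1).tolist())
E
python3 now.py; python3 - <<'E'
from ptr import *
w=grab("wrist"); g=cv2.cvtColor(w["frame"],cv2.COLOR_RGB2GRAY)
print(g[200:290,262].tolist()); print(g[200:290,280].tolist()); print(g[200:290,272].tolist())
E
```

```text
tcp [ 0.4729 -0.2456  0.0438] yang 101.93 tilt [-0.0001  0.0002] t 17.70 w 0.0001 F [ 0.7  0.1 -0.6]
peaks [np.float64(185.4), np.float64(212.7), np.float64(233.5)]
th 0 ptr [-34.   61.5] row [[351.4, 212.8]]
th 0.05 ptr [-35.7  56.8] row [[349.5, 207.3]]
th 0.1 ptr [-37.1  51.9] row [[347.7, 202.5]]
th 0.175 ptr [-38.7  44.6] row [[345.0, 196.4]]
th 0.25 ptr [-39.9  37.1] row [[342.4, 191.7]]
th 0.3 ptr [-40.3  32.1] row [[340.7, 189.3]]
scale top row [[354.3, 233.4]]
[84, 86, 86, 85, 86, 86, 86, 86, 87, 84, 73, 40, 34, 40, 40, 38, 40, 40, 34, 37, 40, 37, 33, 38, 34, 36, 37, 39, 56, 75, 85, 76, 63, 41, 38, 39, 35, 38, 53, 79, 81, 77, 58, 40, 34, 32, 41, 48, 64, 80, 81, 74, 42, 36, 42, 40, 45, 42, 46, 42, 42, 37, 36, 45, 39, 39, 38, 42, 44, 40, 41, 44, 43, 45, 41, 45, 41, 45, 44, 34, 42, 38, 38, 43, 42, 43, 38, 42, 39, 40]
[87, 87, 86, 89, 85, 89, 85, 84, 88, 88, 75, 45, 37, 44, 39, 43, 42, 39, 32, 42, 35, 37, 38, 37, 35, 41, 39, 42, 60, 77, 81, 79, 67, 47, 38, 40, 42, 43, 57, 78, 80, 74, 56, 44, 35, 37, 38, 41, 43, 44, 42, 38, 42, 43, 39, 38, 45, 40, 41, 44, 41, 37, 39, 39, 43, 34, 39, 36, 37, 44, 41, 36, 39, 42, 40, 40, 40, 41, 42, 46, 48, 44, 40, 44, 43, 40, 38, 43, 40, 43]
[86, 84, 85, 86, 86, 89, 87, 83, 86, 87, 73, 40, 39, 38, 36, 37, 41, 41, 37, 37, 41, 38, 35, 40, 42, 41, 37, 41, 54, 79, 81, 79, 64, 40, 38, 40, 39, 39, 56, 79, 83, 77, 55, 41, 45, 75, 105, 110, 108, 106, 108, 110, 109, 106, 107, 108, 110, 106, 106, 112, 109, 109, 110, 108, 107, 108, 109, 109, 109, 108, 110, 112, 108, 108, 111, 107, 109, 112, 118, 118, 106, 73, 49, 44, 41, 40, 38, 38, 42, 41]
```

The pointer model matches to 0.1 px and the paddle is untouched. The fingertips evidently end well behind the nominal TCP, and the wrist image puts them about 20 mm back. I expect contact near TCP z ≈ 0.038, so I'll keep creeping and watch both force and pointer.

```bash
for i in 1 2 3 4 5; do python3 -m pendant '[{"dx":0,"dy":0,"dz":0.0015,"rx":0,"ry":0,"rz":0,"hand":0},{"dx":0,"dy":0,"dz":0,"rx":0,"ry":0,"rz":0,"hand":0},{"dx":0,"dy":0,"dz":0,"rx":0,"ry":0,"rz":0,"hand":0}]' | grep -E "pos|contact"; done; python3 now.py
```

```text
position: [0.4729, -0.2455, 0.0423]
contact_force: [0.0, 0.4, -0.2]
position: [0.4729, -0.2455, 0.0408]
contact_force: [0.4, -0.5, -0.1]
position: [0.4729, -0.2455, 0.0393]
contact_force: [-0.5, 0.0, -0.1]
position: [0.4731, -0.2456, 0.0379]
contact_force: [-0.6, 0.3, -0.1]
position: [0.4729, -0.2457, 0.0366]
contact_force: [-0.6, -0.6, 4.2]
tcp [ 0.4729 -0.2457  0.0366] yang 101.94 tilt [-0.     -0.0002] t 19.05 w -0.0001 F [-0.6 -0.6  4.2]
peaks [np.float64(189.2), np.float64(215.1), np.float64(238.8)]
th 0 ptr [-34.   61.5] row [[355.1, 216.9]]
th 0.05 ptr [-35.7  56.8] row [[353.0, 211.1]]
th 0.1 ptr [-37.1  51.9] row [[351.0, 206.0]]
th 0.175 ptr [-38.7  44.6] row [[348.1, 199.5]]
th 0.25 ptr [-39.9  37.1] row [[345.3, 194.5]]
th 0.3 ptr [-40.3  32.1] row [[343.5, 191.9]]
scale top row [[358.3, 238.8]]
```

Contact is confirmed (4.2 N, pointer starting to move). About 12.7 mm more is needed. I'll go 10 mm in gentle steps, then measure.

```bash
python3 -m pendant '[{"dx":0,"dy":0,"dz":0.002,"rx":0,"ry":0,"rz":0,"hand":0},{"dx":0,"dy":0,"dz":0.002,"rx":0,"ry":0,"rz":0,"hand":0},{"dx":0,"dy":0,"dz":0.002,"rx":0,"ry":0,"rz":0,"hand":0},{"dx":0,"dy":0,"dz":0.002,"rx":0,"ry":0,"rz":0,"hand":0},{"dx":0,"dy":0,"dz":0.001,"rx":0,"ry":0,"rz":0,"hand":0},{"dx":0,"dy":0,"dz":0.001,"rx":0,"ry":0,"rz":0,"hand":0},{"dx":0,"dy":0,"dz":0,"rx":0,"ry":0,"rz":0,"hand":0},{"dx":0,"dy":0,"dz":0,"rx":0,"ry":0,"rz":0,"hand":0},{"dx":0,"dy":0,"dz":0,"rx":0,"ry":0,"rz":0,"hand":0}]' >/dev/null; python3 now.py
```

```text
tcp [ 0.4727 -0.2456  0.0263] yang 101.94 tilt [-0.0006  0.0001] t 19.85 w -0.0002 F [-3.3 -0.7  5.3]
peaks [np.float64(192.7), np.float64(208.5), np.float64(217.4), np.float64(251.6)]
th 0 ptr [-34.   61.5] row [[360.2, 223.9]]
th 0.05 ptr [-35.7  56.8] row [[357.8, 217.5]]
th 0.1 ptr [-37.1  51.9] row [[355.5, 211.8]]
th 0.175 ptr [-38.7  44.6] row [[352.2, 204.7]]
th 0.25 ptr [-39.9  37.1] row [[349.0, 199.1]]
th 0.3 ptr [-40.3  32.1] row [[347.0, 196.2]]
scale top row [[363.9, 247.8]]
```

```bash
python3 -m pendant '[{"dx":0,"dy":0,"dz":0.001,"rx":0,"ry":0,"rz":0,"hand":0},{"dx":0,"dy":0,"dz":0.001,"rx":0,"ry":0,"rz":0,"hand":0},{"dx":0,"dy":0,"dz":0.0005,"rx":0,"ry":0,"rz":0,"hand":0},{"dx":0,"dy":0,"dz":0,"rx":0,"ry":0,"rz":0,"hand":0},{"dx":0,"dy":0,"dz":0,"rx":0,"ry":0,"rz":0,"hand":0},{"dx":0,"dy":0,"dz":0,"rx":0,"ry":0,"rz":0,"hand":0}]' >/dev/null; python3 now.py
python3 - <<'E'
from h import *
import pickle
w=grab("wrist"); g=cv2.cvtColor(w["frame"],cv2.COLOR_RGB2GRAY)
pickle.dump(w,open("w9.pkl","wb"))
for x in(325,332,340,345,350,355,362,368): print(x,g[195:260,x].tolist())
E
```

```text
tcp [ 0.4726 -0.2456  0.0239] yang 101.95 tilt [-0.0008  0.0001] t 20.40 w 0.0003 F [-2.1 -0.9  5.2]
peaks [np.float64(192.9), np.float64(207.5), np.float64(218.8), np.float64(255.5)]
th 0 ptr [-34.   61.5] row [[361.6, 225.9]]
th 0.05 ptr [-35.7  56.8] row [[359.1, 219.3]]
th 0.1 ptr [-37.1  51.9] row [[356.8, 213.4]]
th 0.175 ptr [-38.7  44.6] row [[353.3, 206.2]]
th 0.25 ptr [-39.9  37.1] row [[350.1, 200.5]]
th 0.3 ptr [-40.3  32.1] row [[348.0, 197.5]]
scale top row [[365.5, 250.2]]
325 [90, 88, 90, 91, 88, 89, 90, 88, 95, 103, 116, 124, 123, 117, 111, 115, 135, 136, 145, 144, 146, 149, 149, 148, 149, 152, 155, 155, 156, 156, 161, 164, 163, 164, 166, 165, 163, 162, 165, 163, 166, 164, 163, 162, 164, 163, 165, 165, 164, 164, 166, 165, 164, 163, 164, 163, 164, 165, 164, 164, 165, 164, 163, 161, 163]
332 [164, 146, 94, 88, 89, 89, 88, 91, 99, 106, 118, 121, 124, 117, 109, 99, 115, 141, 142, 142, 146, 142, 141, 139, 141, 143, 148, 157, 164, 165, 165, 164, 165, 168, 164, 167, 165, 166, 165, 163, 167, 165, 164, 165, 165, 166, 165, 165, 166, 165, 165, 164, 165, 164, 165, 166, 165, 164,
[... 1214 characters left out ...]
143, 144, 144, 144, 145, 145, 146, 146, 152, 158, 157, 161, 158, 155, 153, 152, 154, 152, 152, 152, 150]
362 [82, 74, 78, 74, 74, 72, 73, 75, 91, 129, 169, 191, 204, 203, 181, 121, 79, 75, 76, 73, 76, 73, 78, 81, 80, 85, 82, 100, 129, 132, 132, 122, 100, 122, 140, 145, 139, 117, 92, 111, 124, 109, 79, 76, 86, 114, 139, 145, 144, 146, 145, 145, 152, 156, 160, 159, 155, 142, 96, 74, 72, 73, 78, 80, 76]
368 [68, 66, 66, 66, 65, 62, 65, 67, 67, 78, 102, 137, 149, 124, 90, 80, 78, 77, 75, 77, 75, 77, 79, 81, 77, 73, 77, 100, 127, 132, 131, 130, 122, 121, 132, 141, 137, 117, 89, 113, 133, 130, 122, 86, 83, 113, 140, 145, 143, 144, 145, 152, 177, 206, 223, 218, 168, 143, 92, 72, 67, 72, 74, 79, 82]
```

```bash
python3 - <<'E'
from ptr import *
w=pickle.load(open("w9.pkl","rb"))
for y in (.033,.040):
  for x in(-.027,-.030,-.032):
    print(y,x,[(z,proj(w,O+Rr@np.r_[x,y,z/1000]).round(1)[0].tolist()) for z in(32,45,61.5,70)])
E
```

```text
0.033 -0.027 [(32, [341.1, 220.5]), (45, [346.1, 228.2]), (61.5, [354.0, 240.2]), (70, [358.7, 247.5])]
0.033 -0.03 [(32, [341.4, 215.3]), (45, [346.5, 222.7]), (61.5, [354.4, 234.1]), (70, [359.2, 241.1])]
0.033 -0.032 [(32, [341.6, 211.9]), (45, [346.7, 219.0]), (61.5, [354.7, 230.0]), (70, [359.6, 236.8])]
0.04 -0.027 [(32, [353.5, 220.4]), (45, [359.7, 228.2]), (61.5, [369.1, 240.2]), (70, [374.8, 247.5])]
0.04 -0.03 [(32, [353.9, 215.3]), (45, [360.1, 222.7]), (61.5, [369.6, 234.1]), (70, [375.4, 241.1])]
0.04 -0.032 [(32, [354.1, 211.9]), (45, [360.4, 219.0]), (61.5, [370.0, 230.0]), (70, [375.8, 236.8])]
```

The pointer image gives about 0.16 rad, and the kinematics with the force (5.2 N) give about 0.175. I'll add a final half millimetre and hold.

```bash
python3 -m pendant '[{"dx":0,"dy":0,"dz":0.0006,"rx":0,"ry":0,"rz":0,"hand":0},{"dx":0,"dy":0,"dz":0,"rx":0,"ry":0,"rz":0,"hand":0},{"dx":0,"dy":0,"dz":0,"rx":0,"ry":0,"rz":0,"hand":0},{"dx":0,"dy":0,"dz":0,"rx":0,"ry":0,"rz":0,"hand":0},{"dx":0,"dy":0,"dz":0,"rx":0,"ry":0,"rz":0,"hand":0},{"dx":0,"dy":0,"dz":0,"rx":0,"ry":0,"rz":0,"hand":0}]' >/dev/null; python3 now.py
python3 - <<'E'
from h import *
im=grab("top");h,s_,v=cv2.split(cv2.cvtColor(im["frame"],cv2.COLOR_RGB2HSV))
m=(((v>185)&(s_<40))|((v>120)&(s_>150)&((h<6)|(h>174)))).astype(np.uint8);k=np.zeros_like(m);k[190:262,270:330]=m[190:262,270:330];k=cv2.morphologyEx(k,cv2.MORPH_CLOSE,np.ones((5,5)))
c=max(cv2.findContours(k,0,2)[0],key=cv2.contourArea); print(cv2.minAreaRect((onz(im,c.reshape(-1,2),.105)[:,:2]*1000).astype(np.float32)))
E
```

```text
tcp [ 0.4725 -0.2456  0.0233] yang 101.95 tilt [-0.0008  0.0001] t 21.00 w -0.0002 F [-3.1 -0.5  5.9]
peaks [np.float64(194.4), np.float64(206.9), np.float64(219.4), np.float64(255.5)]
th 0 ptr [-34.   61.5] row [[361.9, 226.4]]
th 0.05 ptr [-35.7  56.8] row [[359.5, 219.7]]
th 0.1 ptr [-37.1  51.9] row [[357.1, 213.8]]
th 0.175 ptr [-38.7  44.6] row [[353.6, 206.5]]
th 0.25 ptr [-39.9  37.1] row [[350.3, 200.8]]
th 0.3 ptr [-40.3  32.1] row [[348.2, 197.8]]
scale top row [[365.8, 250.8]]
((509.13079833984375, -22.143070220947266), (60.32547378540039, 86.74385070800781), 0.611041247844696)
```

The pointer row of 206.9 gives about 0.171 rad (half travel is 0.175), and the carton is unchanged. I'm handing in the job.

```bash
python3 -c "
from rig import manip; print(manip.sign_off())"
```

```text
the job is handed in; nothing more can be done
None
```

The carton stands centred and square on the plinth, and the paddle was held at about half travel (about 0.17 rad measured, target 0.175) when I handed the job in at about 21 s.

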